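Hang the drying arm on the slotted upright

TASK

Put the loose steel drying arm up on the slotted upright: hook its four claws into the top two rows of slots, then press it straight down until it is fully home and the spring catch has snapped out over it, and leave it hanging there level. Feel your way in rather than forcing it, because the claws bend under a hard push, and leave the other things lying as they are.

Things in the scene. Friction and masses are not known exactly. Their poses are not given: they have to be found in the camera images.
- bracket: (all in mm) loose drying arm, 0.4 kg of steel, standing on its flat underside: box-section arm 34 wide (y), 32 tall, 163 long; back plate at its rear; turned wooden peg 46 tall, 26 wide on its front end, 68 before the origin. Origin: underside, centre line, mid-length, balance point within 25. x along the arm from peg to back plate (the way the claws enter), z up. Grip across y from x=-45 to 45
- heel (a point): on the drying arm: middle of the lower edge of the back plate's flat rear face (bracket x=78, y=0, z=0). The plate is 42 wide, 84 tall. Axes as the bracket's
- ledge (a point): on the drying arm: middle of the top of the flat thumb ledge, 18 deep (x), 42 wide, folded forward from the top of the back plate (bracket x=69, y=0, z=84). Pressing here pushes straight down beside the claws; pressing further out levers on the claws and jams them
- claws (a point): on the drying arm: midway between the upper two claws, on the rear face at their necks' lower edges (bracket x=78, y=0, z=66). Claws at y=-14 and 14, a second pair 48 lower. Each is 5 thick (y): a neck 8 tall and 5.5 long, then a tongue 5 long, 24 tall, level with the neck's top and hanging 16 below the neck. They end 10.5 behind the rear face
- foot: fixed slotted upright: steel channel strip 60 wide, 238 long, in a cast foot (130 wide, 12 thick, 30 before the strip's face to 90 behind, clamp socket 60 high). Origin: on the table below the middle of the strip's face; x points into the face (the way the claws go), y across, z up. The strip slides in the clamp: its real height is up to 12 above or below the two points given on it
- slots (a point): on the upright, give or take 12 in height: front face, midway between the two slots of the top row, at their lower edge. Slots 8 wide (y=10 to 18 either side), 27 tall, in a sheet 4 thick; rows 48 apart, four rows; 15 of sheet above the top row. Claws have 1.5 side play; they go in with the arm 16 to 19 above home, then drop behind the sheet till the necks sit on the slots' lower edges
- seat (a point): on the upright, give or take 12 in height: the point of the front face, middle line, where point heel lies when the drying arm is home in the top two rows (66 below point slots, 108 below the strip's top). Axes as the foot's. Find the real height by feel: hold the claws lightly on the face and slide until they fall in
- catch (a joint): spring catch in the strip: brass bolt 14 wide, its sloped nose 4 out of the face on the middle line, 34 to 41 above home. 0 m: out; grows as pushed in (4 N, plus 0.4 N per mm). From 13 above home the rear end of the arm's top wall pushes it in, over 3 mm: 8 to 14 N down at the ledge; 2 above home it snaps out over the arm. Home is a hard stop; over 150 N of contact with the upright bends the claws
- neck: bystander: turned fig-wood neck piece, 48 wide and 95 tall, standing; origin under its centre
- hat: bystander: small green-lacquered puppet hat, brim 94 wide, 56 tall; origin under its centre
- calliper: bystander: brass outside calliper lying flat, 125 long; origin at its pivot
- dowel: bystander: bamboo dowel 200 long, 16 thick, lying; origin under its middle
Not all that is in view belongs to the job. Of the things shaped like the bracket, the steel one is meant.

How it is judged:
On the way, in this order (a step that is already met when the one before it is completed fails the run):
1. the claws are through the top two rows of slots (x of heel in the frame of seat above -0.004 m and y of heel in the frame of seat between -0.004 and 0.004 m and z of heel in the frame of seat between -0.014 and 0.034 m and value of joint catch below 0.0025 m).
2. pressed down, the arm pushes the spring catch in (x of heel in the frame of seat above -0.004 m and value of joint catch above 0.0025 m).
At the end, for the whole second after the job is handed in: the arm hangs at rest in the top two rows of slots, past the spring catch, which is out again (below 1.5 mm): heel within 4 mm of the seat in depth and sideways and 14 mm in height (the strip's own height varies by 12), level within 0.06 rad, square to the upright within 0.08 rad (x of heel in the frame of seat between -0.004 and 0.004 m and y of heel in the frame of seat between -0.004 and 0.004 m and z of heel in the frame of seat between -0.014 and 0.014 m and angle between bracket's own z axis and vertical below 0.06 rad and angle between the x axis of bracket and the x axis of foot, either way round below 0.08 rad and value of joint catch below 0.0015 m and linear speed of bracket below 0.02 m/s); the robot touches nothing.
It fails at once if the drying arm and the upright are forced against each other with more than 150 N (contact force between bracket and foot above 150 N).
It fails at once if a bystander is moved by more than 20 mm (distance of any of neck, hat, calliper, dowel from where it was at the start of the episode above 0.02 m).
It also fails if it takes over 54 s, if anything falls off the work surface, if the arm or the gripper's body presses on something with over 40 N, if the wrist force passes 120 N, or if a joint passes its speed limit or range.

ROBOT

A 6-joint arm with a two-finger parallel gripper is mounted at the origin on the work surface. World frame = base frame: x ahead of the robot, y to its left, z up, the work surface at z = 0. Lengths are in m, angles in rad, forces in N, time in s.
With the tool pointing down it reaches from about 0.35 to 0.85 m from the base axis. Payload 8.1 kg.
Tool frame: the origin (TCP) lies at the very end of the fingers, on their centre line; the grasp point (between the pads) lies 19 mm behind it; z points along the fingers, y is the direction in which the jaws open and shut (so a half turn about z gives the same grasp; the last joint's range is limited). The gripper opens to 93 mm and grips with 3 to 60 N. Pads are 15 mm wide; open, the fingers measure 128 mm over their backs; the gripper's body (75 mm by 188 mm) begins 65 mm behind the grasp point.
Start: joints at [1.263, 0.13, 1.488, -0, 1.523, -0.085], TCP at [0.133, 0.585, 0.187] pointing down, gripper open.
Joint ranges: [-2.96, 2.96], [-0.89, 2.26], [0.02, 2.5], [-1.34, 4.48], [0, 2.73], [-2.66, 2.66]. Speed limits (rad/s): [2.39, 2.39, 2.79, 3.14, 3.14, 3.14].

INTERFACE

Orientations are given as a unit quaternion [x, y, z, w].
In Python, from bench import get_obs, get_image, finish_job gives the robot as it stands.
- The arm moves only by the shell command python3 -m handwheel 'ROWS' [OPENING] [FORCE]. ROWS is JSON, a list of rows, each a list of 6 numbers: the shift along the tool's x, y, z in m, then the turn, a rotation vector about the tool's x, y, z in rad. In form: [[tx, ty, tz, rx, ry, rz], ...]. A call has 1 to 8 rows; each row shifts and turns the commanded pose from where the row before left it, along the tool's axes as they then stand; what a row does not reach is not made up. A row lasts 1/8 s, in which the tool goes at most 62.5 mm and 10.7 degrees, less where a joint would pass 70% of its speed; a pose out of reach is approached as far as the arm can. A call with a gripper value outside its range is refused whole. OPENING is the opening, from 0 (shut) to 1 (fully open), set as the call begins (- or left out, the last holds). The fingers move at their own pace and stop on an object; FORCE is the grip in N (left out, the last holds). Time passes only in rows, so rows that do not move let the fingers close. It gives the time, the measured TCP pose, the force and the opening at its end, in the units of the state.
- get_obs(): the state, without advancing time (a new reading comes with each control period).
- get_image(name): name is "side" or "top"; returns a dict with "color" (420x560x3 uint8, red, green, blue), "intrinsics" (3x3 intrinsics, pixels), "R" (3x3) and "t" (3): a world point X has camera coordinates R X + t. Camera axes: x right, y down, z forward; pixel columns grow to the right and rows downward; lengths in m; the calibration is good to about 2 mm. A picture is of the moment at which its call begins. There is no depth.
- finish_job(): hands the job in, once; it reports no verdict.
The state is a dict: "clock": time; "joints": joint angles; "joint_vel": joint speeds; "tau": joint torques, N m; "eef_pos": TCP position; "tool_rot": TCP orientation; "force": force on the tool from outside, world axes, zero at the start; "moment": the same for the moment, N m; "grip_width": finger opening in m.
Only numpy, scipy, OpenCV 4.12 (cv2) and the standard library are available. Lean on these libraries where they do the work, as an engineer would, in place of code of your own. Each camera call takes 0.05 s, during which the arm holds its last target.

## Working session

There is one attempt and no reset: what is moved stays moved. The work goes in short steps, Python scripts to look and compute and a shell command to move; the robot and the scene stay as the last step left them, time stands still between calls to the robot, and variables do not carry over. Pictures are saved under pics/ and viewed, and the job is handed in when it is done.

```bash
mkdir -p pics; ls
python3 - <<'E'
from bench import get_obs,get_image
import cv2,json,numpy as np
for n in("side","top"):
    d=get_image(n); cv2.imwrite(f"pics/{n}0.png",d["color"][:,:,::-1]); print(n,d["intrinsics"],d["R"],d["t"])
    np.savez(f"cal_{n}.npz",K=d["intrinsics"],R=d["R"],t=d["t"])
print(get_obs())
E
```

```text
pics
side [[433.39133391   0.         281.14987284]
 [  0.         433.39133391 215.30144587]
 [  0.           0.           1.        ]] [[-0.94161661 -0.33650207 -0.01115833]
 [-0.21826438  0.63532155 -0.74076122]
 [ 0.25635681 -0.6950776  -0.67167575]] [0.44299126 0.24298278 0.91601533]
top [[393.29873716   0.         275.19960114]
 [  0.         393.29873716 214.18547075]
 [  0.           0.           1.        ]] [[-0.02403362 -0.9997017   0.00434769]
 [-0.99624071  0.0235879  -0.08335496]
 [ 0.08322754 -0.00633466 -0.99651044]] [-0.01239572  0.50678319  0.97400238]
{'clock': 0.1, 'joints': array([ 1.26259349e+00,  1.31089743e-01,  1.48916783e+00,  1.34858018e-05,
        1.52299480e+00, -8.54463591e-02]), 'joint_vel': array([-0.00049464, -0.00041725, -0.00393494,  0.00125932,  0.00107019,
        0.00018257]), 'tau': array([ 8.94206642e-04, -5.61346722e+01, -4.93092155e+01,  7.69971125e-02,
        2.91774503e-02, -1.06245691e-04]), 'eef_pos': array([0.1323799 , 0.58463709, 0.18649134]), 'tool_rot': array([ 1.11148395e-01,  9.93803474e-01, -8.12522345e-04, -1.68889573e-04]), 'force': array([-0.21992252,  0.29068136,  0.48218123]), 'moment': array([0.04826148, 0.07293081, 0.00356867]), 'grip_width': 0.0929093322076808}
```

View pics/side0.png

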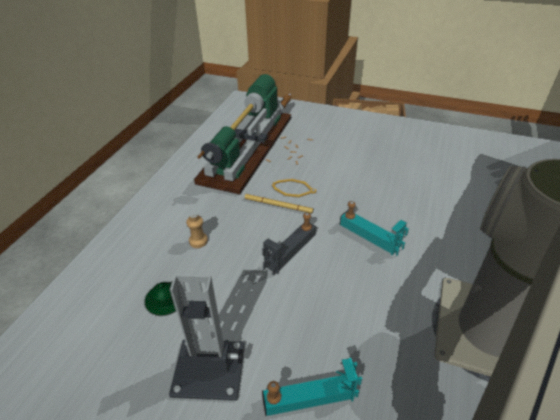

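View pics/top0.png

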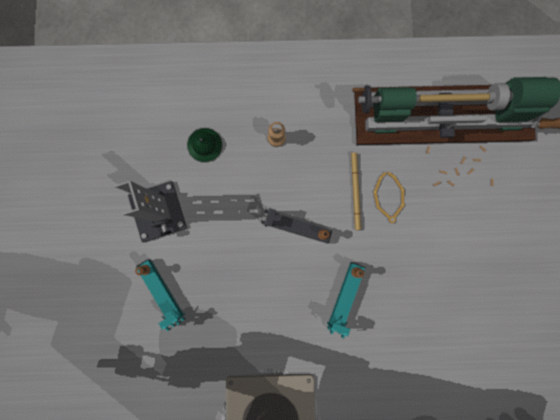

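```bash
cat > h.py <<'E'
import numpy as np,cv2
from bench import get_obs,get_image
from scipy.spatial.transform import Rotation as Ro
def cal(n): d=np.load(f"cal_{n}.npz"); return d["K"],d["R"],d["t"]
def proj(n,X):
    K,R,t=cal(n); c=np.atleast_2d(X)@R.T+t; p=c@K.T; return p[:,:2]/p[:,2:]
def back(n,px,z):
    K,R,t=cal(n); d=R.T@np.linalg.inv(K)@np.array([px[0],px[1],1.]); o=-R.T@t; return o+d*(z-o[2])/d[2]
def crop(n,x0,y0,x1,y1,s,name,img=None):
    im=get_image(n)["color"][:,:,::-1] if img is None else img
    c=cv2.resize(im[y0:y1,x0:x1],None,fx=s,fy=s,interpolation=cv2.INTER_CUBIC); 
    for k in range(0,x1-x0,10): cv2.line(c,(k*s,0),(k*s,4 if k%50 else 10),(0,0,255),1)
    for k in range(0,y1-y0,10): cv2.line(c,(0,k*s),(4 if k%50 else 10,k*s),(0,0,255),1)
    cv2.imwrite(f"pics/{name}.png",c)
E
python3 - <<'E'
from h import *
a=cv2.imread("pics/top0.png");b=cv2.imread("pics/side0.png")
crop("top",110,170,210,250,8,"t1",a)
crop("top",250,190,350,250,8,"t2",a)
crop("side",160,260,260,400,4,"s1",b)
crop("side",250,200,330,280,7,"s2",b)
E
```

```text
(no output)
```

View pics/t1.png

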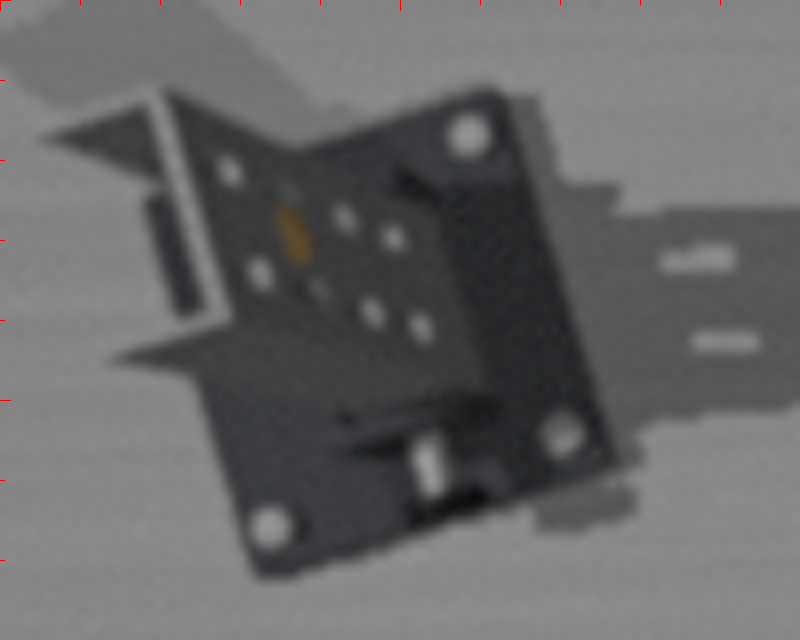

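View pics/t2.png

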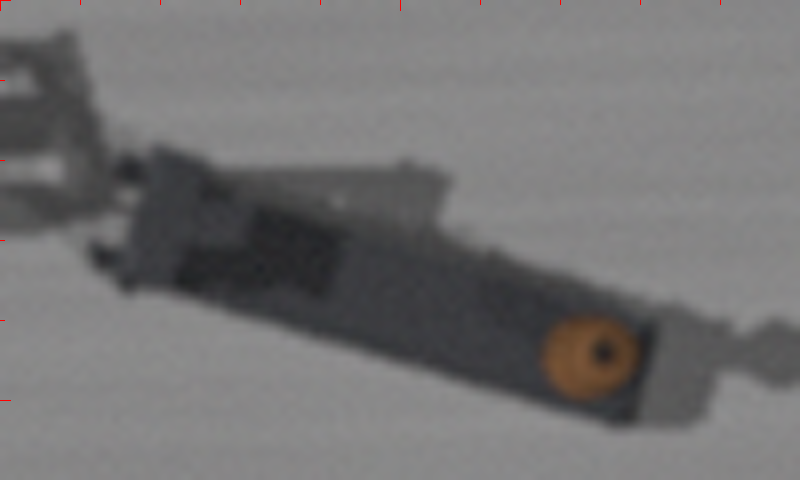

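View pics/s1.png

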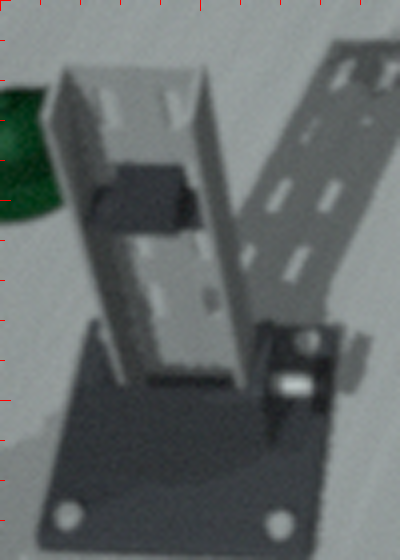

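View pics/s2.png

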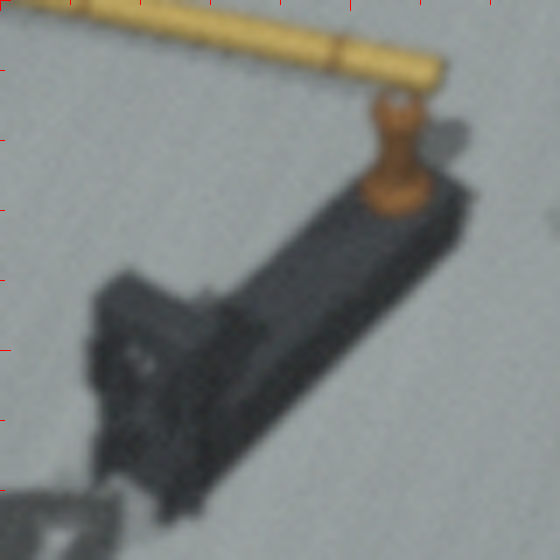

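```bash
cat > fit.py <<'E'
from h import *
from scipy.optimize import least_squares
def tf(p,L): 
    c,s=np.cos(p[2]),np.sin(p[2]); L=np.atleast_2d(L); return np.c_[p[0]+c*L[:,0]-s*L[:,1],p[1]+s*L[:,0]+c*L[:,1],L[:,2]]
# foot: local pts
F=[("top",(172,181),(-.03,-.065,.012)),("top",(187,228),(-.03,.065,.012)),("top",(142,242),(.09,.065,.012)),
("side",(170,396),(.09,-.065,.012)),("side",(238.5,399.5),(.09,.065,.012)),("side",(245,341),(-.03,.065,.012)),
("top",(131.3,181.5),(0,-.03,None)),("top",(139.2,210),(0,.03,None)),("side",(175.5,276.7),(0,-.03,None)),("side",(212.2,276.3),(0,.03,None))]
def res(p,F):
    r=[]
    for n,px,L in F:
        L=list(L); 
        if L[2] is None: L[2]=p[3]
        r.append(proj(n,tf(p,L))[0]-px)
    return np.array(r)
def run(F,p0):
    s=least_squares(lambda p:res(p,F).ravel(),p0,loss="soft_l1"); return s.x,res(s.x,F)
if __name__=="__main__":
    best=None
    # determine handedness: y local = z x x
    p,r=run(F,[.5,.3,1.8,.25]); print("foot",p,np.round(r,1).tolist())
    F2=[(n,px,(L[0],-L[1],L[2])) for n,px,L in F]
    p2,r2=run(F2,[.5,.3,1.8,.25]); print("foot2",p2,np.round(r2,1).tolist())
    B=[("top",(269.4,208.4),(.078,-.021,.084)),("top",(265.8,226),(.078,.021,.084)),("top",(325.6,234),(-.068,0,.078)),("top",(329,243),(-.085,.017,.032)),("side",(306.7,213.8),(-.068,0,.078)),("side",(317.2,227),(-.085,.017,.032)),("side",(315,234.5),(-.085,.017,0)),("side",(267.8,239),(.06,-.021,.084))]
    p,r=run(B,[.45,.0,1.3]); print("br",p,np.round(r,1).tolist())
    B2=[(n,px,(L[0],-L[1],L[2])) for n,px,L in B]
    p,r=run(B2,[.45,.0,1.3]); print("br2",p,np.round(r,1).tolist())
E
python3 fit.py
```

```text
foot [0.52992266 0.24925649 1.87220504 0.25026185] [[-0.6, -0.8], [-0.3, 0.2], [-0.5, 1.3], [-1.0, -0.2], [0.0, -1.2], [0.2, -0.1], [-0.7, -0.3], [0.4, 0.2], [0.5, -0.7], [0.1, 0.6]]
foot2 [0.47350368 0.23059955 1.93205751 0.25189545] [[23.4, 68.1], [-9.9, -26.2], [-9.0, -22.7], [103.6, 0.9], [-35.1, -1.0], [-34.9, 0.0], [18.5, 57.2], [-0.3, -0.0], [73.0, -0.8], [-0.4, 0.3]]
br [ 0.47179368 -0.0784428   1.27128293] [[-0.2, 0.1], [-1.5, -0.4], [0.3, -0.1], [-0.8, -0.0], [0.6, -0.3], [-1.2, -1.2], [0.4, 0.2], [1.1, -1.3]]
br2 [ 0.47812881 -0.08213148  0.83760031] [[-0.2, 0.2], [14.9, -30.7], [-4.0, 8.1], [-0.0, -1.4], [6.7, 4.1], [-2.3, -2.0], [-0.6, -0.6], [3.3, 0.5]]
```

```bash
cat >> h.py <<'E'
def goto(P,yaw,sgn=None,quiet=False):
    """TCP target P, bracket-x yaw; tool down, tool y along +-bracket y. prints shifts in tool axes & turn"""
    o=get_obs(); Rc=Ro.from_quat(o["tool_rot"]).as_matrix()
    best=None
    for s in ([1,-1] if sgn is None else [sgn]):
        y=s*np.array([-np.sin(yaw),np.cos(yaw),0]); z=np.array([0,0,-1.]); x=np.cross(y,z)
        Rt=np.c_[x,y,z]; rv=Ro.from_matrix(Rc.T@Rt).as_rotvec()
        if best is None or np.linalg.norm(rv)<np.linalg.norm(best[1]): best=(s,rv,Rt)
    s,rv,Rt=best
    d=np.array(P)-o["eef_pos"]
    print("t",round(o["clock"],2),"sgn",s,"turn(tool)",np.round(rv,4),"shift now-axes mm",np.round(Rc.T@d*1e3,1),"shift target-axes mm",np.round(Rt.T@d*1e3,1),"j6",round(o["joints"][5],3),"F",np.round(o["force"],1),"M",np.round(o["moment"],2),"w",round(o["grip_width"]*1e3,1))
    return Rt
E
python3 - <<'E'
from h import *
o=get_obs();print(np.round(Ro.from_quat(o["tool_rot"]).as_matrix(),3))
goto([.4718,-.0784,.187],1.2713)
E
```

```text
[[-0.975  0.221 -0.001]
 [ 0.221  0.975 -0.002]
 [ 0.    -0.002 -1.   ]]
t 0.1 sgn 1 turn(tool) [-1.2000e-03 -1.4000e-03 -1.4941e+00] shift now-axes mm [-4.775e+02 -5.717e+02  4.000e-01] shift target-axes mm [ 5.334e+02 -5.199e+02 -5.000e-01] j6 -0.085 F [-0.2  0.3  0.5] M [0.05 0.07 0.  ] w 92.9
```

```bash
python3 -m handwheel '[[-0.0367,-0.044,0,0,0,0],[-0.0367,-0.044,0,0,0,0],[-0.0367,-0.044,0,0,0,0],[-0.0367,-0.044,0,0,0,0],[-0.0367,-0.044,0,0,0,0],[-0.0367,-0.044,0,0,0,0],[-0.0367,-0.044,0,0,0,0],[-0.0367,-0.044,0,0,0,0]]' 1 40; python3 -c "
from h import *
goto([.4718,-.0784,.187],1.2713,-1)"
```

```text
clock: 1.1
eef_pos: [0.3414, 0.1753, 0.1873]
tool_rot: [0.111, 0.994, 0.0, 0.0]
force: [2.0, -0.3, -0.3]
grip_width: 0.093
t 1.1 sgn -1 turn(tool) [4.0000e-04 1.0000e-04 1.6478e+00] shift now-axes mm [-183.1 -218.7    0.3] shift target-axes mm [-203.9  199.4    0.3] j6 -1.008 F [ 2.  -0.3 -0.3] M [-0.03 -0.03  0.03] w 93.0
```

```bash
python3 -m handwheel '[[-0.0366,-0.0437,0,0,0,0],[-0.0366,-0.0437,0,0,0,0],[-0.0366,-0.0437,0,0,0,0],[-0.0366,-0.0437,0,0,0,0],[-0.0366,-0.0437,0,0,0,0],[0,0,0,0,0,0.183],[0,0,0,0,0,0.183],[0,0,0,0,0,0.183]]'; python3 -m handwheel '[[0,0,0,0,0,0.183],[0,0,0,0,0,0.183],[0,0,0,0,0,0.183],[0,0,0,0,0,0.183],[0,0,0,0,0,0.183],[0,0,0,0,0,0.183],[0,0,0,0,0,0]]'
python3 - <<'E'
from h import *
goto([.4718,-.0784,.004],1.2713,-1)
crop("top",200,130,400,290,4,"t3");crop("side",220,120,380,290,4,"s3")
E
```

```text
clock: 2.1
eef_pos: [0.471, -0.0767, 0.1868]
tool_rot: [0.379, 0.925, -0.0, -0.001]
force: [-0.3, -0.0, 0.2]
grip_width: 0.0929
clock: 2.98
eef_pos: [0.471, -0.0765, 0.1871]
tool_rot: [0.804, 0.594, -0.0, -0.0]
force: [-0.3, 0.1, -0.2]
grip_width: 0.093
t 2.98 sgn -1 turn(tool) [-0.0007  0.      0.0016] shift now-axes mm [ -1.6   1.4 183.1] shift target-axes mm [ -1.6   1.3 183.1] j6 0.029 F [-0.3  0.1 -0.2] M [-0.    0.14 -0.01] w 93.0
```

View pics/t3.png

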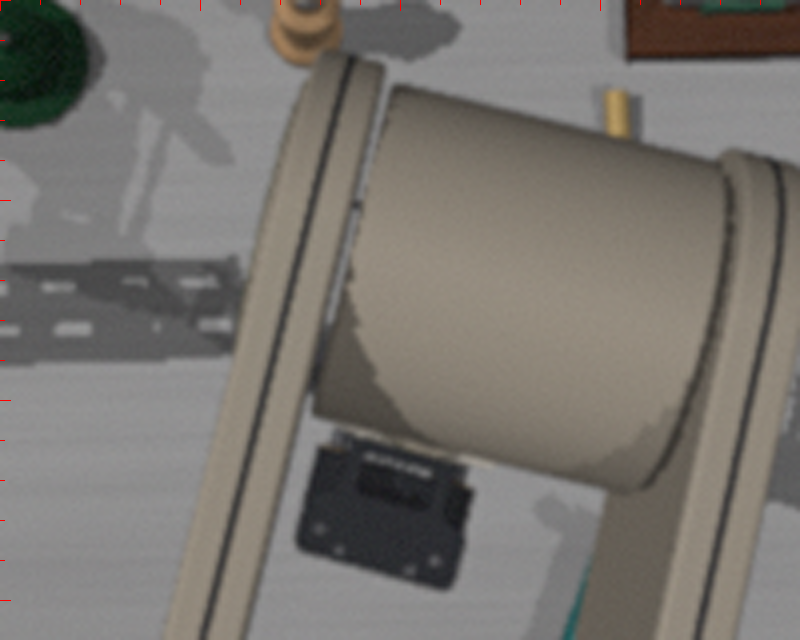

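View pics/s3.png

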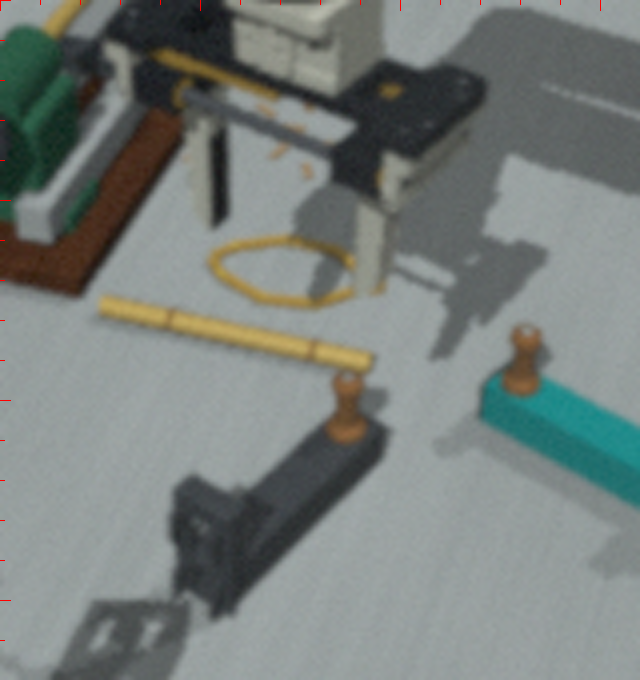

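```bash
python3 -m handwheel '[[-0.0016,0.0014,0.04,0,0,0],[0,0,0.045,0,0,0],[0,0,0.045,0,0,0],[0,0,0.02,0,0,0],[0,0,0,0,0,0]]'
python3 - <<'E'
from h import *
goto([.4718,-.0784,.004],1.2713,-1)
crop("top",200,130,400,290,4,"t4");crop("side",220,160,360,290,5,"s4")
print(proj("side",[[.4718,-.0784,.037],get_obs()["eef_pos"]]))
E
```

```text
clock: 3.7
eef_pos: [0.4702, -0.0779, 0.0355]
tool_rot: [0.804, 0.595, -0.001, -0.002]
force: [-0.1, -0.8, 0.8]
grip_width: 0.0931
t 3.7 sgn -1 turn(tool) [-0.0043  0.0001  0.0033] shift now-axes mm [-0.   1.8 31.5] shift target-axes mm [ 0.   1.6 31.5] j6 0.024 F [-0.1 -0.8  0.8] M [-0.1   0.1  -0.03] w 93.1
[[291.18837101 240.81403138]
 [290.87632641 240.30835484]]
```

View pics/s4.png

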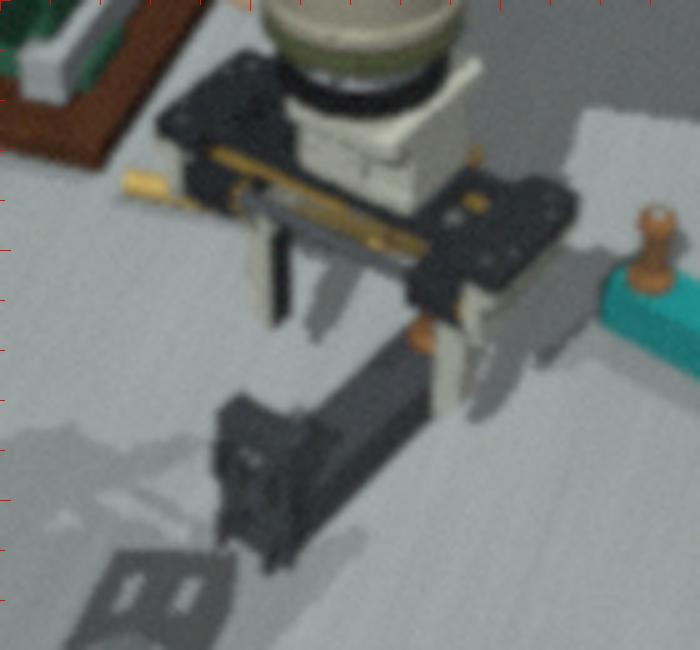

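```bash
python3 -m handwheel '[[0,0.0017,0.015,-0.004,0,0.003],[0,0,0.01,0,0,0],[0,0,0.005,0,0,0],[0,0,0,0,0,0]]'; python3 -c "
from h import *
goto([.4718,-.0784,.004],1.2713,-1)"; python3 -m handwheel '[[0,0,0,0,0,0],[0,0,0,0,0,0],[0,0,0,0,0,0],[0,0,0,0,0,0],[0,0,0,0,0,0],[0,0,0,0,0,0]]' 0 20;  python3 -c "
from h import *
goto([.4718,-.0784,.004],1.2713,-1)"
```

```text
clock: 4.3
eef_pos: [0.4734, -0.0788, 0.0069]
tool_rot: [0.805, 0.593, 0.001, 0.001]
force: [0.2, -0.5, 0.0]
grip_width: 0.0926
t 4.3 sgn -1 turn(tool) [ 0.0029  0.     -0.0024] shift now-axes mm [-0.  -1.6  2.8] shift target-axes mm [-0.  -1.6  2.9] j6 0.03 F [ 0.2 -0.5  0. ] M [-0.06  0.08 -0.04] w 92.6
clock: 5.05
eef_pos: [0.4739, -0.079, 0.0074]
tool_rot: [0.805, 0.593, 0.001, 0.002]
force: [0.1, -0.2, -0.3]
grip_width: 0.0374
t 5.05 sgn -1 turn(tool) [ 0.004   0.     -0.0025] shift now-axes mm [-0.1 -2.1  3.4] shift target-axes mm [-0.1 -2.1  3.4] j6 0.03 F [ 0.1 -0.2 -0.3] M [-0.12  0.09  0.01] w 37.4
```

```bash
python3 -m handwheel '[[0,0,0.003,0,0,0],[0,0,0,0,0,0],[0,0,0,0,0,0],[0,0,0,0,0,0],[0,0,0,0,0,0],[0,0,0,0,0,0],[0,0,0,0,0,0],[0,0,0,0,0,0]]' 0 45;  python3 -c "
from h import *
goto([.4718,-.0784,.004],1.2713,-1)"
```

```text
clock: 6.05
eef_pos: [0.4739, -0.079, 0.0044]
tool_rot: [0.805, 0.593, 0.001, 0.002]
force: [-0.6, -0.2, -0.2]
grip_width: 0.0002
t 6.05 sgn -1 turn(tool) [ 0.004  -0.     -0.0026] shift now-axes mm [-0.1 -2.2  0.4] shift target-axes mm [-0.1 -2.2  0.4] j6 0.03 F [-0.6 -0.2 -0.2] M [-0.06  0.09 -0.03] w 0.2
```

Closed on nothing; I need to see why.

Run:
```python
from h import *
crop("top",200,130,400,290,4,"t5");crop("side",220,160,360,290,5,"s5")
```

```text
(no output)
```

View pics/t5.png

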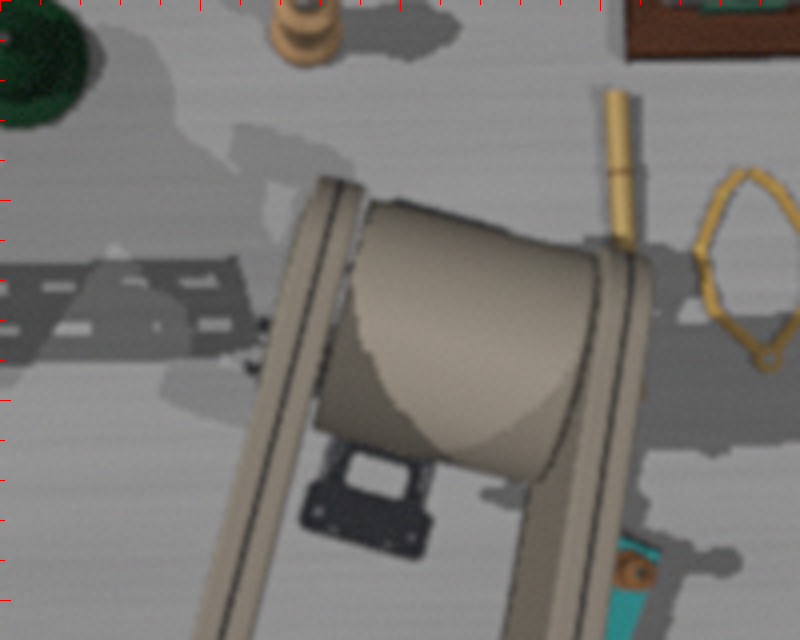

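View pics/s5.png

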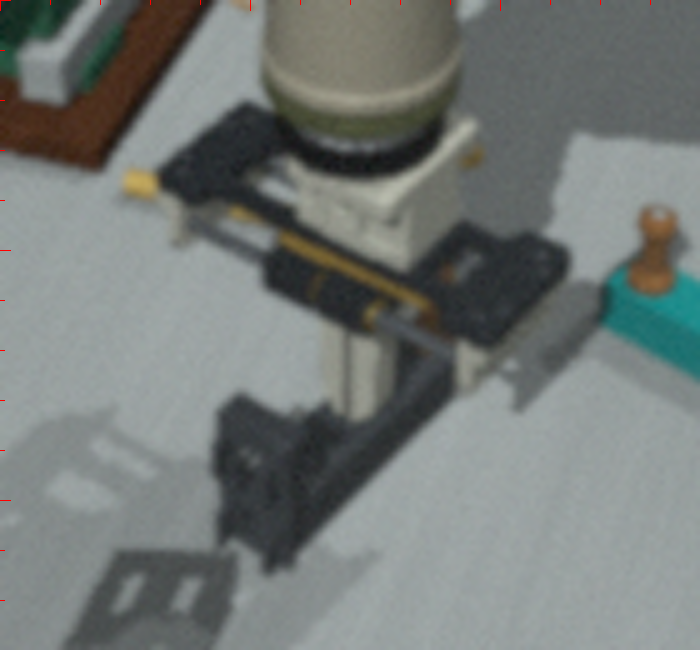

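Run:
```python
from h import *
o=get_obs();print(o["eef_pos"],np.round(o["tau"],2),np.round(o["joints"],4))
e=o["eef_pos"]
print(proj("side",[e,e+[0,0,.02],e+[0,0,.03],e+[0,0,.04]]))
for z in (.004,.02,.034,.05): print(z,back("side",(291.5,243),z))
b=np.array([.4718,-.0784]);print("br top ctr",proj("side",[[*b,.032],[*b,0]]))
crop("side",265,205,325,265,10,"s6")
```

```text
[ 0.47390894 -0.07899868  0.00446402] [ 0.000e+00 -4.220e+01 -4.342e+01  7.000e-02 -1.000e-02  0.000e+00] [-2.7180e-01 -2.3600e-02  1.9979e+00 -2.0000e-04  1.1631e+00  3.0200e-02]
[[290.41275711 249.53341816]
 [290.43851461 243.9934313 ]
 [290.45163606 241.1712375 ]
 [290.4649234  238.3133635 ]]
0.004 [ 0.47877222 -0.10195688  0.004     ]
0.02 [ 0.47388025 -0.08721981  0.02      ]
0.034 [ 0.46959978 -0.07432488  0.034     ]
0.05 [ 0.46470782 -0.05958781  0.05      ]
br top ctr [[291.17946093 242.23418683]
 [291.12373489 251.11622954]]
```

View pics/s6.png

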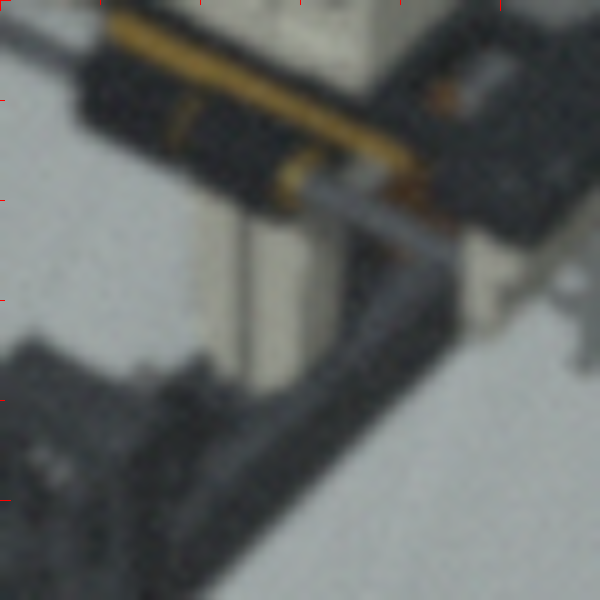

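Run:
```python
from h import *
y=np.array([.955,-.295,0])
for e in ([.471,-.0765,.1871],[.4702,-.0779,.0355]):
    e=np.array(e)
    for d in (0,.02,.03): print(d,proj("side",[e+y*.055+[0,0,d],e-y*.055+[0,0,d]]).round(1).tolist())
print("obs s3: far (273,176) near (312,192); s4: far (275,225) near (310,243)")
```

```text
0 [[272.0, 185.2], [312.1, 203.7]]
0.02 [[271.8, 178.2], [312.5, 196.6]]
0.03 [[271.7, 174.6], [312.6, 192.9]]
0 [[274.0, 232.3], [310.3, 251.2]]
0.02 [[273.8, 226.5], [310.6, 245.4]]
0.03 [[273.8, 223.6], [310.7, 242.5]]
obs s3: far (273,176) near (312,192); s4: far (275,225) near (310,243)
```

```bash
python3 -m handwheel '[[0,0,0,0,0,0],[0,0,0,0,0,0],[0,0,0,0,0,0],[0,0,0,0,0,0],[0,0,0,0,0,0],[0,0,0,0,0,0],[0,0,0,0,0,0]]' 0.85; python3 -m handwheel '[[0,-0.002,0.004,0.004,0,-0.002],[0,0,0.004,0,0,0],[0,0,0.004,0,0,0],[0,0,0,0,0,0]]'
python3 - <<'E'
from h import *
goto([.4718,-.0784,.004],1.2713,-1)
crop("side",220,160,360,290,5,"s7")
E
```

```text
clock: 7.08
eef_pos: [0.4739, -0.079, 0.0044]
tool_rot: [0.805, 0.593, 0.001, 0.002]
force: [-0.3, 0.5, -0.2]
grip_width: 0.0659
clock: 7.58
eef_pos: [0.4715, -0.0783, -0.0081]
tool_rot: [0.805, 0.593, -0.0, -0.0]
force: [-0.8, 0.0, -0.3]
grip_width: 0.079
t 7.58 sgn -1 turn(tool) [-0.001   0.0001 -0.0005] shift now-axes mm [ -0.    0.3 -12.1] shift target-axes mm [ -0.    0.3 -12.1] j6 0.028 F [-0.8  0.  -0.3] M [-0.07  0.08 -0.06] w 79.0
```

View pics/s7.png

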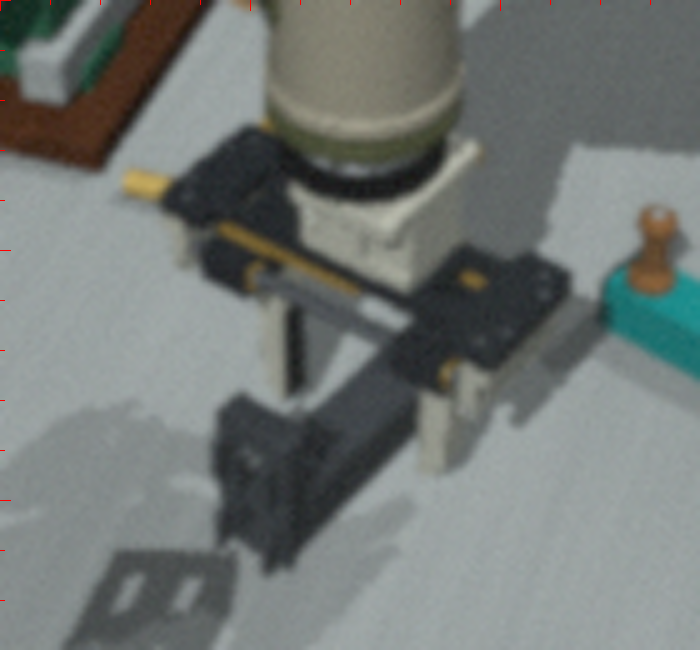

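```bash
python3 -m handwheel '[[0,0,0.004,0,0,0],[0,0,0.004,0,0,0],[0,0,0.004,0,0,0],[0,0,0.002,0,0,0],[0,0,0,0,0,0]]';  python3 - <<'E'
from h import *
goto([.4718,-.0784,-.024],1.2713,-1)
crop("side",220,160,360,290,5,"s8")
E
```

```text
clock: 8.25
eef_pos: [0.4718, -0.0783, -0.0218]
tool_rot: [0.805, 0.594, -0.0, -0.0]
force: [-0.6, 0.2, 1.3]
grip_width: 0.0791
t 8.25 sgn -1 turn(tool) [-0.0005  0.     -0.0005] shift now-axes mm [-0.   0.   2.2] shift target-axes mm [-0.   0.   2.2] j6 0.028 F [-0.6  0.2  1.3] M [-0.07  0.04  0.02] w 79.1
```

View pics/s8.png

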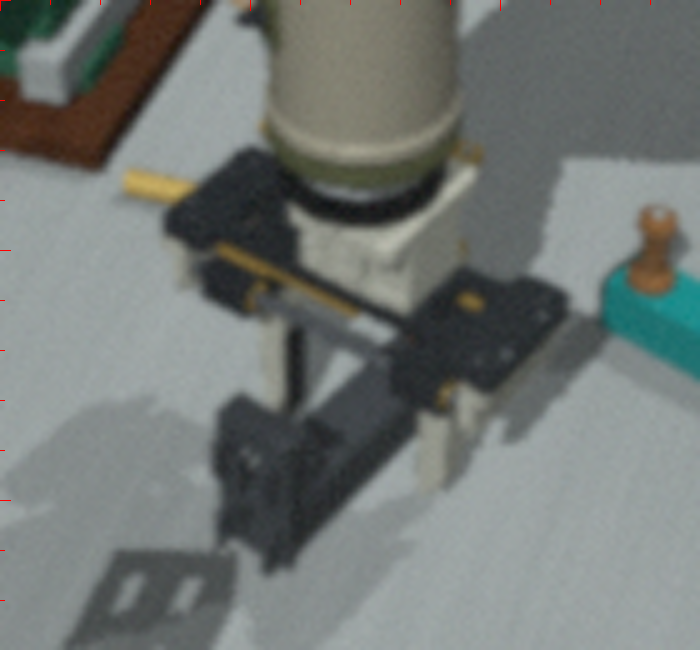

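```bash
python3 -m handwheel '[[0,0,0,0,0,0],[0,0,0,0,0,0],[0,0,0,0,0,0],[0,0,0,0,0,0],[0,0,0,0,0,0],[0,0,0,0,0,0],[0,0,0,0,0,0],[0,0,0,0,0,0]]' 0 20;  python3 - <<'E'
from h import *
e=np.array([.4718,-.0783,0]);y=np.array([.955,-.295,0])
for z in (0,.005,.01): print(z,proj("side",[e-y*.048+[0,0,z]]))
goto([.4718,-.0784,-.024],1.2713,-1)
E
```

```text
clock: 9.3
eef_pos: [0.4722, -0.0785, -0.0215]
tool_rot: [0.805, 0.593, 0.0, 0.0]
force: [1.6, -0.7, -0.7]
grip_width: 0.0339
0 [[306.86805904 259.56498182]]
0.005 [[306.92637641 258.19917796]]
0.01 [[306.98506224 256.82474466]]
t 9.3 sgn -1 turn(tool) [ 0.0004 -0.     -0.0005] shift now-axes mm [-0.  -0.4  2.5] shift target-axes mm [-0.  -0.4  2.5] j6 0.028 F [ 1.6 -0.7 -0.7] M [-0.16 -0.18  0.07] w 33.9
```

```bash
python3 -m handwheel '[[0,0,0,0,0,0],[0,0,0,0,0,0],[0,0,-0.01,0,0,0],[0,0,-0.02,0,0,0],[0,0,-0.03,0,0,0],[0,0,-0.04,0,0,0],[0,0,-0.04,0,0,0],[0,0,-0.02,0,0,0]]' 0 50;  python3 - <<'E'
from h import *
p=np.array([.53+.128*.2965,.249-.128*.955])
goto([*p,.1385],1.872,-1)
crop("side",160,120,360,290,4,"s9")
E
```

```text
clock: 10.3
eef_pos: [0.4724, -0.0785, 0.1411]
tool_rot: [0.805, 0.594, 0.001, 0.001]
force: [0.2, 0.3, -3.0]
grip_width: 0.0334
t 10.3 sgn -1 turn(tool) [ 2.000e-03  6.000e-04 -6.011e-01] shift now-axes mm [224.3  30.6   2.7] shift target-axes mm [167.7 152.1   2.6] j6 0.028 F [ 0.2  0.3 -3. ] M [-0.12  0.12  0.02] w 33.4
```

View pics/s9.png

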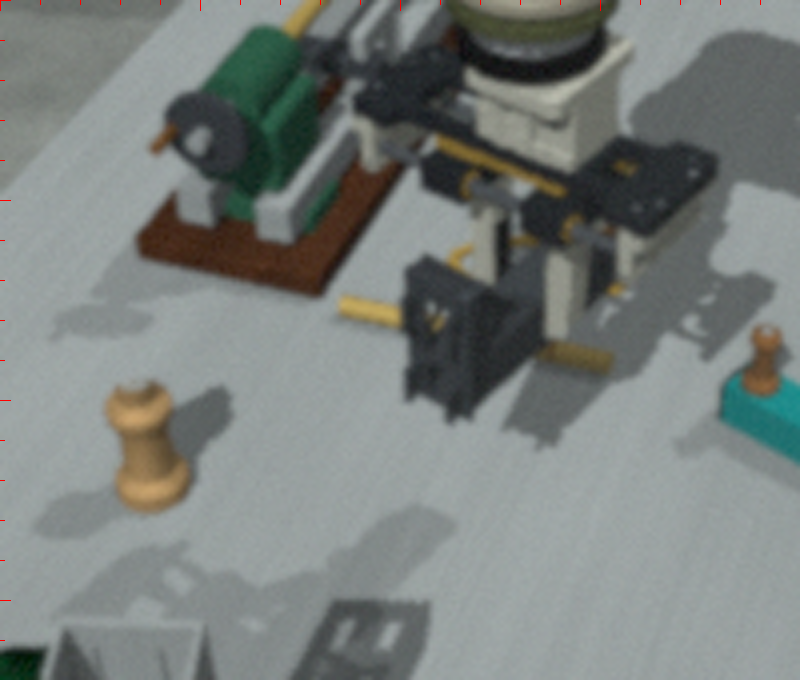

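```bash
python3 -m handwheel '[[0.0449,0.0061,0,0,0,0],[0.0449,0.0061,0,0,0,0],[0.0449,0.0061,0,0,0,-0.1],[0,0,0,0,0,-0.1],[0,0,0,0,0,-0.15],[0,0,0,0,0,-0.15],[0,0,0,0,0,-0.1],[0,0,0,0,0,0]]';  python3 - <<'E'
from h import *
p=np.array([.53+.128*.2965,.249-.128*.955])
goto([*p,.1385],1.872,-1)
E
```

```text
clock: 11.35
eef_pos: [0.5283, 0.0449, 0.1374]
tool_rot: [0.594, 0.805, -0.001, -0.001]
force: [-0.8, 0.2, -3.3]
grip_width: 0.0335
t 11.35 sgn -1 turn(tool) [-0.0021 -0.0007 -0.0018] shift now-axes mm [66.5 62.1 -1.2] shift target-axes mm [66.4 62.2 -1.1] j6 -0.311 F [-0.8  0.2 -3.3] M [-0.11  0.04  0.02] w 33.5
```

```bash
python3 -m handwheel '[[0.033,0.031,0,0,0,0],[0.033,0.031,0,0,0,-0.002],[0,0,0,0,0,0],[0,0,0,0,0,0]]';  python3 - <<'E'
from h import *
p=np.array([.53+.128*.2965,.249-.128*.955])
goto([*p,.1385],1.872,-1)
crop("side",150,210,290,350,5,"s10");crop("top",110,150,250,250,5,"t10")
E
```

```text
clock: 11.85
eef_pos: [0.5683, 0.126, 0.1377]
tool_rot: [0.593, 0.805, -0.001, -0.0]
force: [-0.2, -0.2, -4.1]
grip_width: 0.0335
t 11.85 sgn -1 turn(tool) [-0.0018  0.0001 -0.0002] shift now-axes mm [ 0.8 -0.1 -0.8] shift target-axes mm [ 0.8 -0.1 -0.8] j6 -0.171 F [-0.2 -0.2 -4.1] M [-0.13  0.08  0.03] w 33.5
```

View pics/s10.png

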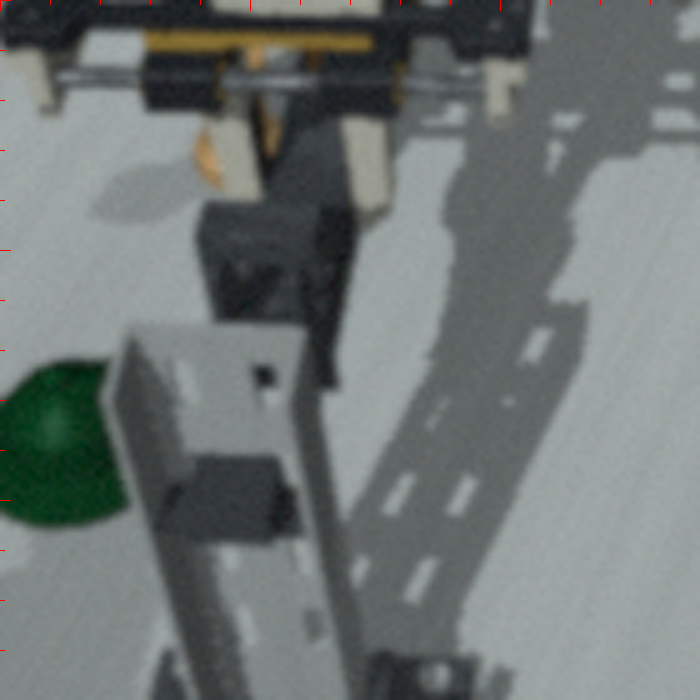

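View pics/t10.png

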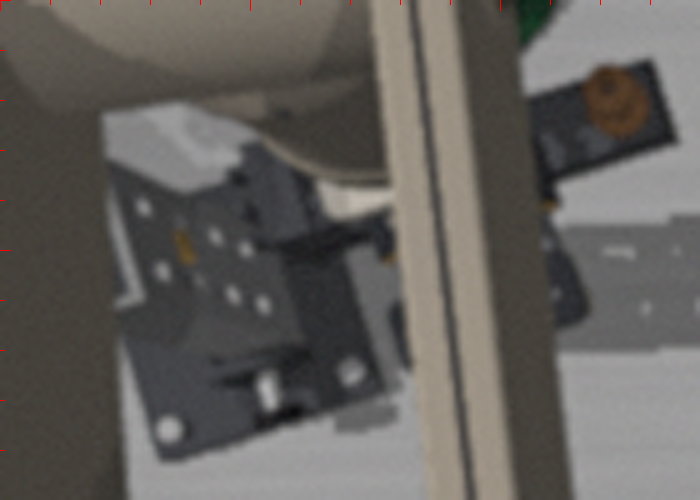

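```bash
cat > ov.py <<'E'
from h import *
import sys
foot=np.array([.53,.2493,1.872]); TOP=.2503
def box(x0,x1,y0,y1,z0,z1):
    v=np.array([(x,y,z) for x in(x0,x1) for y in(y0,y1) for z in(z0,z1)]);E=[(i,j) for i in range(8) for j in range(i+1,8) if bin(i^j).count("1")==1]
    return v,E
def world(p,v): c,s=np.cos(p[2]),np.sin(p[2]); return np.c_[p[0]+c*v[:,0]-s*v[:,1],p[1]+s*v[:,0]+c*v[:,1],v[:,2]]
def draw(n,name,x0,y0,x1,y1,s,off=(0,0,0),dz=.0215,gx=0):
    im=get_image(n)["color"][:,:,::-1]; c=cv2.resize(im[y0:y1,x0:x1],None,fx=s,fy=s,interpolation=cv2.INTER_CUBIC)
    o=get_obs();R=Ro.from_quat(o["tool_rot"]).as_matrix();ya=np.arctan2(R[1,0],R[0,0])
    bp=np.array([o["eef_pos"][0]-gx*np.cos(ya),o["eef_pos"][1]-gx*np.sin(ya),ya]);bz=o["eef_pos"][2]+dz
    def ln(p,V,col):
        v,E=V; P=(proj(n,world(p,v))-[x0,y0]+.5)*s
        for i,j in E: cv2.line(c,tuple(int(a) for a in P[i]),tuple(int(a) for a in P[j]),col,1,cv2.LINE_AA)
    for V in [box(-.085,.078,-.017,.017,0,.032),box(.075,.078,-.021,.021,0,.084)]+[box(.078,.0885,y-.0025,y+.0025,z-.016,z+.008) for y in(-.014,.014) for z in(.018,.066)]:
        V[0][:,2]+=bz; ln(bp,V,(0,255,255))
    t=V0=box(-.068,-.068,0,0,.032,.078); t[0][:,2]+=bz; ln(bp,t,(0,0,255))
    for V in [box(0,.004,-.03,.03,.012,TOP)]+[box(0,.0,y-.004,y+.004,TOP-.042-48e-3*k,TOP-.015-48e-3*k) for y in(-.014,.014) for k in range(3)]:
        ln(foot,V,(0,255,0))
    cv2.imwrite(f"pics/{name}.png",c)
    # relative pose
    cf,sf=np.cos(foot[2]),np.sin(foot[2]); heel=bp[:2]+.078*np.array([np.cos(ya),np.sin(ya)])-foot[:2]
    print("heel in seat mm: x %.1f y %.1f z %.1f dyaw %.4f"%(1e3*(cf*heel[0]+sf*heel[1]),1e3*(-sf*heel[0]+cf*heel[1]),1e3*(bz-(TOP-.108)),ya-foot[2]),"F",o["force"].round(1),"M",o["moment"].round(2))
E
python3 -c "
from ov import *
draw('side','s11',150,200,290,340,5);draw('top','t11',110,150,250,250,5)"
```

```text
heel in seat mm: x -51.8 y -0.1 z 17.4 dyaw -0.0009 F [ 0.   0.5 -3.6] M [-0.1   0.07  0.04]
heel in seat mm: x -51.9 y -0.2 z 17.6 dyaw -0.0009 F [ 0.5 -0.6 -3.6] M [-0.05  0.07 -0.02]
```

View pics/s11.png

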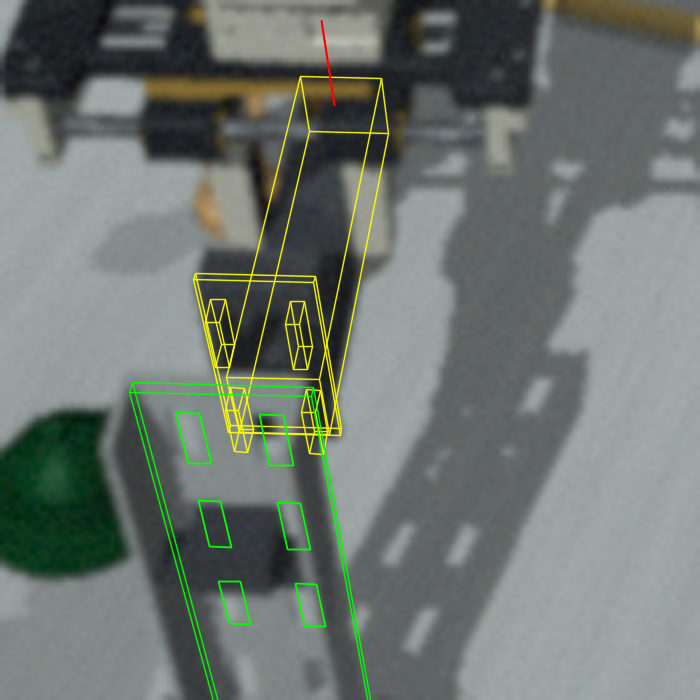

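View pics/t11.png

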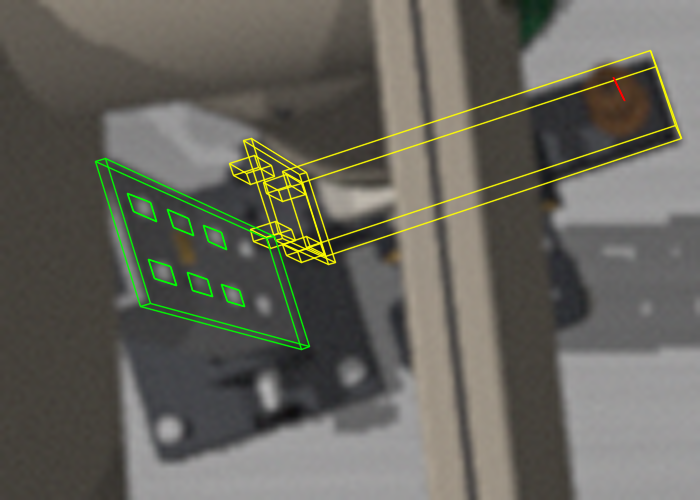

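```bash
python3 -m handwheel '[[0.012,0,0,-0.002,0,0],[0.012,0,0,0,0,0],[0.01,0,0,0,0,0],[0.003,0,0,0,0,0],[0,0,0,0,0,0],[0,0,0,0,0,0]]'; python3 -c "
from ov import *
draw('side','s12',160,240,240,330,8);draw('top','t12',120,165,220,235,8)
crop('side',160,240,240,330,8,'s12r');crop('top',120,165,220,235,8,'t12r')"
```

```text
clock: 12.8
eef_pos: [0.558, 0.1615, 0.1384]
tool_rot: [0.593, 0.805, 0.001, 0.001]
force: [-0.2, -0.7, -3.6]
grip_width: 0.0335
heel in seat mm: x -14.3 y -0.7 z 17.6 dyaw 0.0006 F [-0.3 -0.2 -3.8] M [-0.09  0.03 -0.04]
heel in seat mm: x -14.3 y -0.7 z 17.6 dyaw 0.0005 F [ 0.9 -0.2 -4. ] M [-0.06  0.06 -0.05]
```

View pics/s12.png

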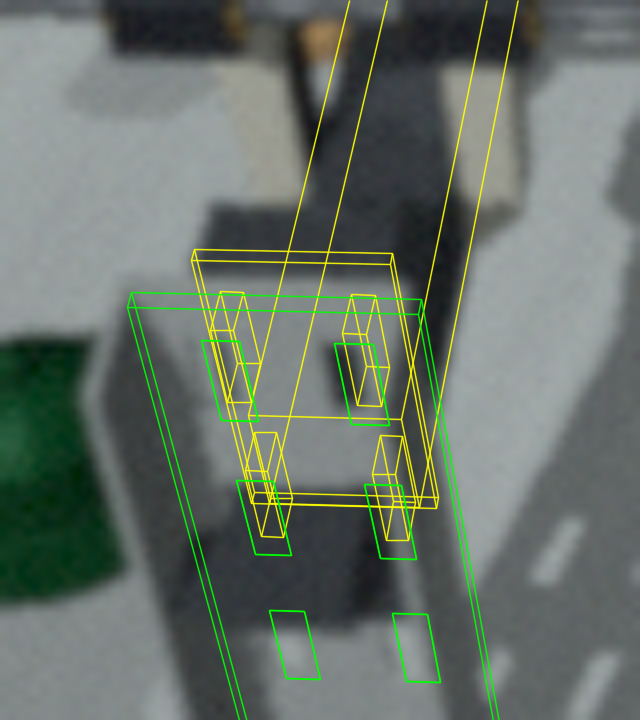

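View pics/t12.png

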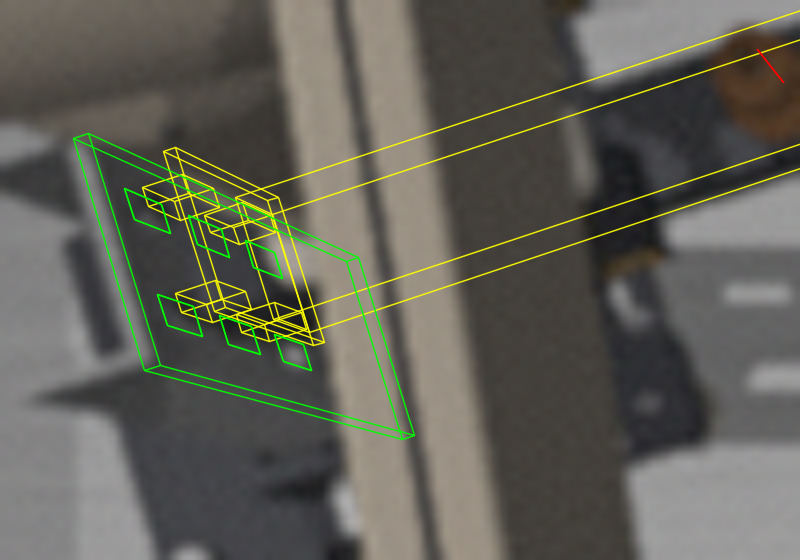

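View pics/s12r.png

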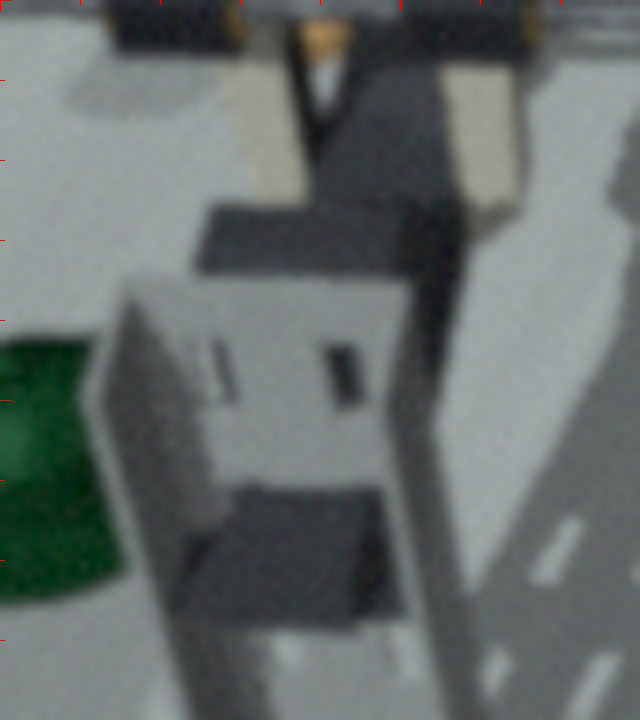

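View pics/t12r.png

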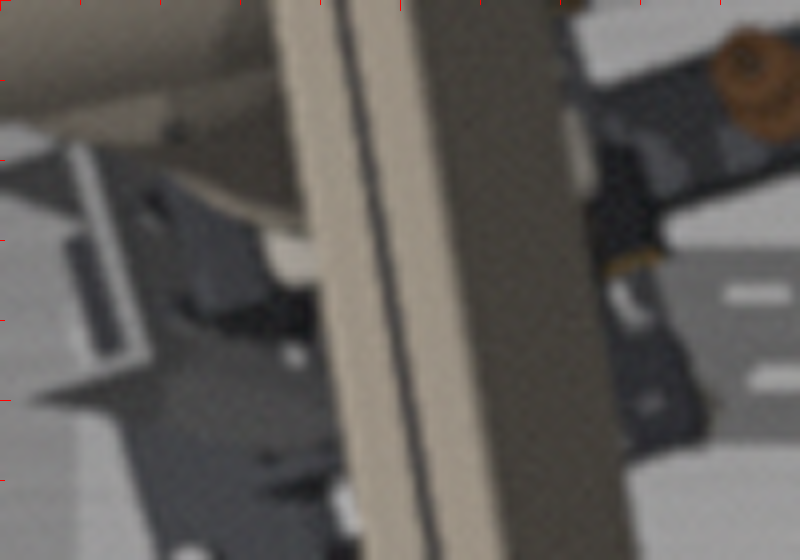

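Run:
```python
from h import *
b=cv2.imread("pics/side0.png");a=cv2.imread("pics/top0.png")
crop("side",168,268,222,320,14,"z1",b); crop("top",112,175,172,220,13,"z2",a)
```

```text
(no output)
```

View pics/z1.png

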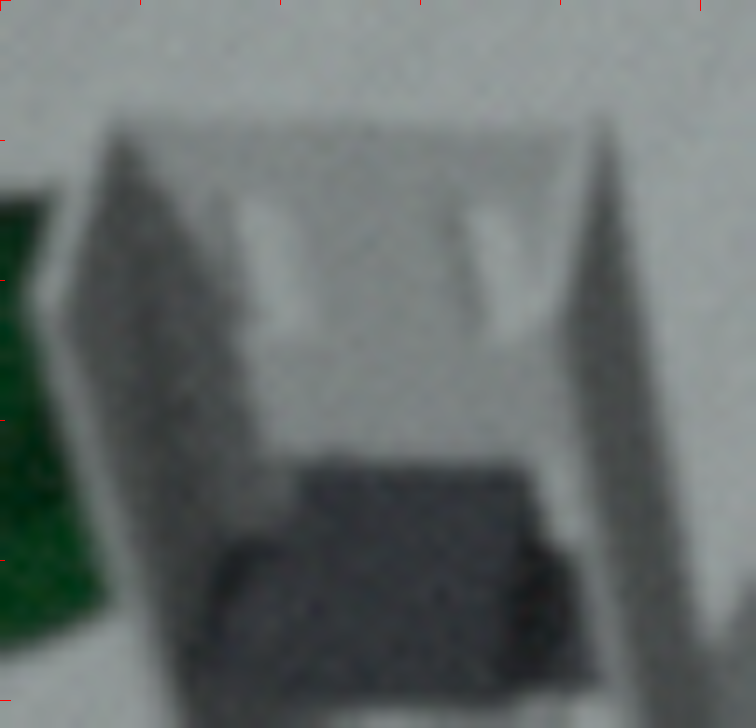

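View pics/z2.png

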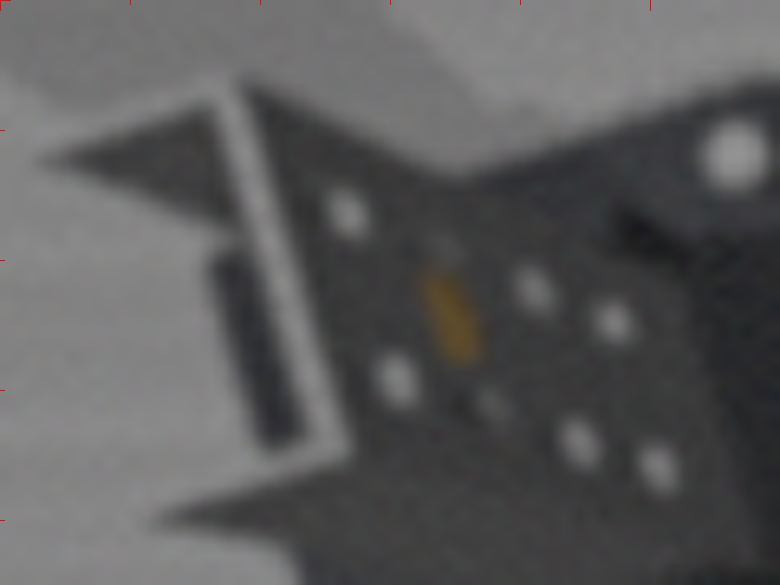

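Run:
```python
from fit import *
def R2(p,G):
    r=[]
    for n,px,L,k in G:
        L=list(L); 
        if k: L[2]+=p[3]
        r.append(proj(n,tf(p,L))[0]-px)
    return np.array(r)
G=[(n,px,L,False) for n,px,L in F[:6]]
for (px,y,k) in [((138.3,191.0),-1,0),((142.1,203.8),1,0),((152.8,196.9),-1,2),((156.2,208.6),1,2),((158.8,199.3),-1,3),((162.2,210.5),1,3)]:
    G.append(("top",px,(.002,y*.014,-.0285-.048*k),True))
G+=[("side",(187.3,286.7),(.002,-.014,-.0285),True),("side",(203.6,286.8),(.002,.014,-.0285),True),
("side",(175.5,276.1),(0,-.03,0),True),("side",(210.9,275.9),(0,.03,0),True),("top",(130.8,181.2),(0,-.03,0),True),("top",(138.8,209.3),(0,.03,0),True),("top",(146.5,198.9),(-.003,0,-.0705),True)]
for sel,nm in((range(len(G)),"all"),(range(6,len(G)),"strip"),(range(6,12),"topslots")):
    g=[G[i] for i in sel]
    s=least_squares(lambda p:R2(p,g).ravel(),[.53,.249,1.872,.25],loss="soft_l1"); print(nm,s.x.round(4).tolist(),np.round(R2(s.x,g),1).tolist())
```

```text
all [0.5308, 0.2485, 1.8721, 0.2515] [[-0.3, -1.1], [0.0, -0.2], [-0.2, 0.9], [-1.2, -0.7], [-0.2, -1.7], [-0.0, -0.6], [-1.0, -0.2], [-0.8, 0.0], [-0.9, -0.1], [-0.6, -0.1], [-0.7, 0.1], [-0.6, -0.1], [0.5, 0.5], [0.7, 0.8], [0.2, -1.1], [1.0, 0.1], [0.0, -0.5], [1.0, 0.4], [1.8, 0.1]]
strip [0.5313, 0.2481, 1.8791, 0.251] [[-0.8, -0.4], [-0.5, -0.2], [-0.7, -0.2], [-0.4, -0.3], [-0.5, -0.1], [-0.4, -0.2], [0.4, 0.5], [0.6, 0.7], [0.0, -1.0], [0.9, -0.1], [0.2, -0.7], [1.4, 0.1], [2.0, -0.1]]
topslots [0.5313, 0.2484, 1.8574, 0.2462] [[0.0, -0.1], [0.0, 0.1], [-0.1, -0.0], [-0.0, -0.1], [0.1, 0.1], [-0.0, -0.0]]
```

```bash
sed -i 's/^foot=.*/foot=np.array([.5312,.2484,1.872]); TOP=.2515/' ov.py
cat > st.py <<'E'
from ov import *
o=get_obs();R=Ro.from_quat(o["tool_rot"]).as_matrix();ya=np.arctan2(R[1,0],R[0,0])
cf,sf=np.cos(foot[2]),np.sin(foot[2]); h=o["eef_pos"][:2]+.078*np.array([np.cos(ya),np.sin(ya)])-foot[:2]
f=R.T@o["force"];m=R.T@o["moment"]
print("t %.2f heel mm x %.1f y %.1f z %.1f dyaw %.4f"%(o["clock"],1e3*(cf*h[0]+sf*h[1]),1e3*(-sf*h[0]+cf*h[1]),1e3*(o["eef_pos"][2]+.0215-(TOP-.108)),ya-foot[2]),"tilt",(-R[:2,2]@np.c_[R[:2,0],R[:2,1]]).round(4),"Ftool",f.round(1),"Mtool",m.round(2),"w",round(o["grip_width"]*1e3,1))
E
python3 -m handwheel '[[0.001,0,-0.001,0,0,0],[0.001,0,0,0,0,0],[0.001,0,0,0,0,0],[0,0,0,0,0,0]]' >/dev/null; python3 st.py; python3 -m handwheel '[[0.001,0,0,0,0,0],[0.001,0,0,0,0,0],[0.001,0,0,0,0,0],[0,0,0,0,0,0]]'; python3 st.py
```

```text
t 13.50 heel mm x -11.9 y 0.2 z 17.5 dyaw -0.0002 tilt [ 0.003  -0.0019] Ftool [-7.5 -0.2  4.3] Mtool [ 0.15 -1.52 -0.08] w 33.6
clock: 14.0
eef_pos: [0.5576, 0.1626, 0.1397]
tool_rot: [0.594, 0.805, -0.001, 0.003]
force: [4.2, -19.7, -3.4]
grip_width: 0.0333
t 14.00 heel mm x -11.7 y 0.1 z 17.7 dyaw -0.0016 tilt [ 0.0071 -0.002 ] Ftool [-20.   -1.8   3.6] Mtool [ 0.28 -3.31 -0.11] w 33.3
```

```bash
python3 -m handwheel '[[-0.0018,0,0,0,0,0],[0,0,0,0,0,0]]' >/dev/null; python3 st.py; python3 -m handwheel '[[0,0,-0.001,0,0,0],[0,0,-0.001,0,0,0],[0,0,0,0,0,0]]'>/dev/null; python3 st.py;  python3 -m handwheel '[[0,0,-0.001,0,0,0],[0,0,-0.001,0,0,0],[0,0,0,0,0,0]]'>/dev/null; python3 st.py
```

```text
t 14.25 heel mm x -11.8 y 0.2 z 17.5 dyaw -0.0010 tilt [ 0.0043 -0.0019] Ftool [-12.4  -0.9   3.9] Mtool [ 0.24 -2.2  -0.08] w 33.4
t 14.62 heel mm x -11.8 y 0.5 z 18.5 dyaw -0.0010 tilt [ 0.0045 -0.0008] Ftool [-13.3   1.8   9.1] Mtool [-0.19 -2.51  0.08] w 33.7
t 15.00 heel mm x -8.9 y 0.3 z 21.2 dyaw 0.0001 tilt [-0.0002 -0.0017] Ftool [-0.4 -0.7  2.9] Mtool [ 0.06 -0.08 -0.07] w 33.6
```

```bash
python3 -m handwheel '[[0.0015,0,0,0,0,0],[0.0015,0,0,0,0,0],[0,0,0,0,0,0]]' >/dev/null; python3 st.py; python3 -m handwheel '[[0.001,0,0,0,0,0],[0.001,0,0,0,0,0],[0,0,0,0,0,0]]'>/dev/null; python3 st.py;  python3 -m handwheel '[[0.001,0,0,0,0,0],[0.001,0,0,0,0,0],[0,0,0,0,0,0]]'>/dev/null; python3 st.py
```

```text
t 15.38 heel mm x -5.2 y 0.2 z 21.6 dyaw 0.0014 tilt [-0.0002 -0.0023] Ftool [0.6 0.5 3.4] Mtool [ 0.04 -0.09  0.06] w 33.3
t 15.75 heel mm x -3.5 y 0.2 z 21.4 dyaw 0.0009 tilt [-0.0001 -0.0021] Ftool [-0.2 -0.3  4.6] Mtool [ 0.   -0.    0.06] w 33.4
t 16.12 heel mm x -1.6 y 0.2 z 21.4 dyaw 0.0008 tilt [-0.0001 -0.0021] Ftool [-0.2  0.7  3.2] Mtool [ 0.01 -0.09  0.08] w 33.4
```

```bash
python3 -m handwheel '[[0.0007,0,0,0,0,0],[0,0,0,0,0,0]]' >/dev/null; python3 st.py; python3 -m handwheel '[[0.0007,0,0,0,0,0],[0,0,0,0,0,0]]' >/dev/null; python3 st.py
```

```text
t 16.38 heel mm x -1.5 y 0.2 z 21.4 dyaw 0.0006 tilt [ 0.0008 -0.0021] Ftool [-3.5  0.7  4.9] Mtool [-0.13 -0.67  0.04] w 33.7
t 16.62 heel mm x -1.5 y 0.1 z 21.4 dyaw 0.0002 tilt [ 0.0018 -0.0021] Ftool [-6.5  2.   4.9] Mtool [-0.14 -1.18 -0.02] w 34.0
```

```bash
python3 -m handwheel '[[-0.0007,0,0.001,0,0,0],[0,0,0.001,0,0,0],[0,0,0,0,0,0]]' >/dev/null; python3 st.py; python3 -m handwheel '[[0,0,0.001,0,0,0],[0,0,0.001,0,0,0],[0,0,0,0,0,0]]' >/dev/null; python3 st.py;  python3 -m handwheel '[[0,0,0.001,0,0,0],[0,0,0,0,0,0]]' >/dev/null; python3 st.py
```

```text
t 17.00 heel mm x -1.5 y -0.0 z 19.8 dyaw 0.0005 tilt [ 0.0008 -0.0026] Ftool [-5.9  0.5  1.5] Mtool [ 0.1  -0.9  -0.04] w 33.4
t 17.38 heel mm x -1.5 y -0.1 z 17.9 dyaw 0.0006 tilt [ 0.0008 -0.0029] Ftool [-5.8  0.2  0.2] Mtool [ 0.03 -0.89 -0.03] w 33.1
t 17.62 heel mm x -1.5 y -0.1 z 16.9 dyaw 0.0006 tilt [ 0.0008 -0.0029] Ftool [-5.   0.4  1. ] Mtool [ 0.06 -0.98 -0.04] w 34.0
```

```bash
python3 -m handwheel '[[0,0,0.001,0,0,0],[0,0,0,0,0,0]]' >/dev/null; python3 st.py; python3 -m handwheel '[[0,0,0.001,0,0,0],[0,0,0,0,0,0]]' >/dev/null; python3 st.py
```

```text
t 17.88 heel mm x -1.5 y -0.2 z 16.0 dyaw 0.0005 tilt [ 0.0008 -0.003 ] Ftool [-5.6 -0.1 -0.6] Mtool [ 0.05 -0.91 -0.05] w 34.1
t 18.12 heel mm x -1.6 y -0.3 z 15.3 dyaw 0.0005 tilt [ 0.0009 -0.0033] Ftool [-6.1 -0.7 -1.4] Mtool [ 0.19 -0.81 -0.1 ] w 33.7
```

```bash
python3 -m handwheel '[[-0.0005,0,0,0,0,0],[0,0,0,0,0,0],[0,0,0,0,0,0],[0,0,0,0,0,0],[0,0,0,0,0,0],[0,0,0,0,0,0]]' 0.75 >/dev/null; python3 st.py; python3 -c "
from h import *
crop('side',160,220,260,340,6,'s14')"
```

```text
t 18.88 heel mm x -1.4 y 0.2 z 14.4 dyaw 0.0008 tilt [-0.0001 -0.002 ] Ftool [0.2 1.4 0.5] Mtool [ 0.09 -0.08 -0.01] w 69.6
```

View pics/s14.png

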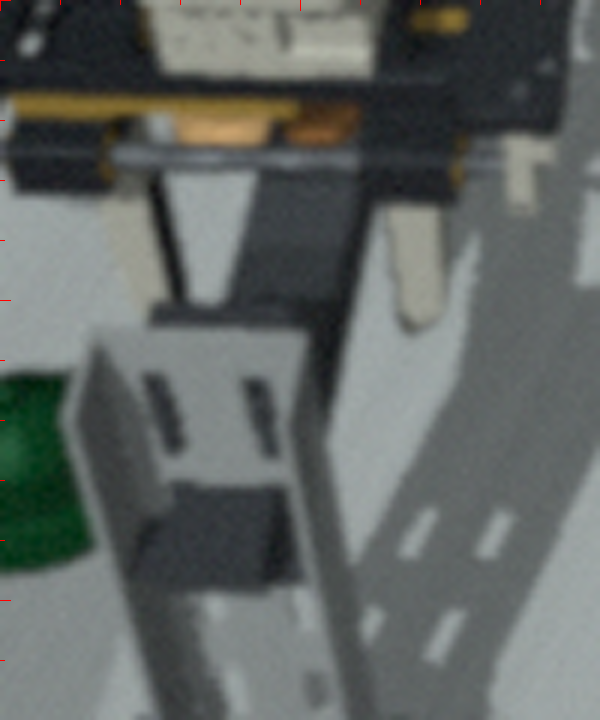

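```bash
python3 -m handwheel '[[0,0,-0.01,0,0,0],[0,0,-0.03,0,0,0],[0,0,-0.03,0,0,0],[0,0,-0.03,0,0,0],[0,0,0,0,0,0],[0,0,0,0,0,0],[0,0,0,0,0,0],[0,0,0,0,0,0]]' 0 20; python3 st.py; python3 -m handwheel '[[0.02,0,0,0,0,0],[0.02,0,0,0,0,0],[0.02,0,0,0,0,0],[0.007,0,0,0,0,0],[0,0,0,0,0,0],[0,0,0,0,0,0]]'; python3 st.py;python3 -c "
from h import *
crop('side',160,200,260,320,6,'s15');crop('top',100,140,240,240,5,'t15')"
```

```text
clock: 19.92
eef_pos: [0.5538, 0.1723, 0.2352]
tool_rot: [0.593, 0.805, 0.0, -0.0]
force: [0.3, -0.1, -0.1]
grip_width: 0.0006
t 19.93 heel mm x -1.4 y 1.1 z 113.2 dyaw 0.0008 tilt [-0.0002  0.    ] Ftool [-0.2  0.2  0.1] Mtool [ 0.04 -0.05  0.04] w 0.6
clock: 20.68
eef_pos: [0.5346, 0.236, 0.2365]
tool_rot: [0.593, 0.805, 0.001, 0.001]
force: [0.4, -0.1, 0.5]
grip_width: 0.0006
t 20.68 heel mm x 65.2 y 0.4 z 114.5 dyaw 0.0006 tilt [ 0.0003 -0.0021] Ftool [-0.2  0.3 -0.5] Mtool [ 0.04 -0.03 -0.  ] w 0.6
```

View pics/s15.png

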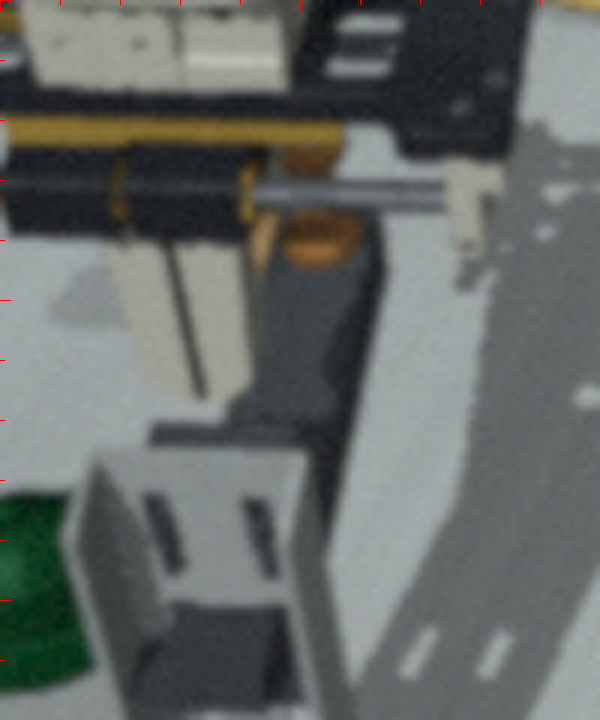

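View pics/t15.png

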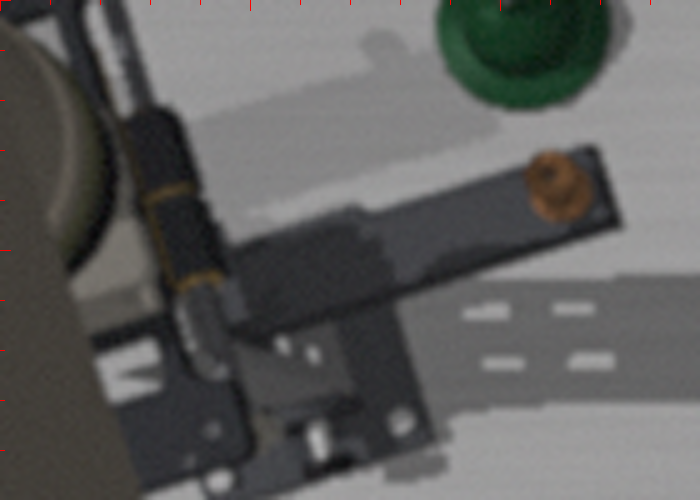

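Run:
```python
from ov import *
o=get_obs();e=o["eef_pos"]+[0,0,.0285]
c,s=np.cos(1.8726),np.sin(1.8726)
X=lambda a,b,z:np.array([e[0]+c*a-s*b,e[1]+s*a+c*b,z])
z=e[2]-.022
P=lambda v:((proj("side",v)-[160,200]+.5)*6).round(0).tolist()
print("tip",P([e,X(0,.0175,e[2]),X(0,-.0175,e[2])]))
print("ledge rear L/R, front L/R",P([X(.011,-.021,z),X(.011,.021,z),X(-.007,-.021,z),X(-.007,.021,z)]))
f=foot;cf,sf=np.cos(f[2]),np.sin(f[2])
print("strip top",P([[f[0]-sf*b,f[1]+cf*b,.2545] for b in(-.03,.03)]))
T=lambda v:((proj("top",v)-[100,140]+.5)*5).round(0).tolist()
print("top: peg top",T([X(-.135,0,z-.006)]),"tip",T([e]))
```

```text
tip [[208.0, 387.0], [271.0, 388.0], [144.0, 385.0]]
ledge rear L/R, front L/R [[136.0, 468.0], [287.0, 472.0], [150.0, 418.0], [298.0, 422.0]]
strip top [[94.0, 446.0], [312.0, 451.0]]
top: peg top [[548.0, 165.0]] tip [[200.0, 263.0]]
```

```bash
python3 -m handwheel '[[0,0,0.008,0,0,0],[0,0,0.008,0,0,0],[0,0,0,0,0,0],[0,0,0.002,0,0,0],[0,0,0,0,0,0]]'>/dev/null; python3 st.py; python3 -m handwheel '[[0,0,0.002,0,0,0],[0,0,0.001,0,0,0],[0,0,0,0,0,0]]'>/dev/null; python3 st.py;python3 -m handwheel '[[0,0,0.001,0,0,0],[0,0,0.001,0,0,0],[0,0,0,0,0,0]]'>/dev/null; python3 st.py
```

```text
t 21.40 heel mm x 65.5 y 0.4 z 96.4 dyaw 0.0008 tilt [-0.    -0.002] Ftool [-0.2 -0.2 -0.3] Mtool [ 0.04 -0.09 -0.02] w 0.6
t 21.77 heel mm x 65.5 y 0.5 z 93.3 dyaw 0.0008 tilt [-0.     -0.0018] Ftool [ 0.6  0.8 -0.4] Mtool [ 0.13 -0.05 -0.02] w 0.7
t 22.15 heel mm x 65.5 y 0.5 z 91.3 dyaw 0.0008 tilt [ 0.     -0.0018] Ftool [ 0.9  0.7 -0.2] Mtool [ 0.07 -0.04  0.03] w 0.5
```

```bash
python3 -m handwheel '[[0,0,0.001,0,0,0],[0,0,0.001,0,0,0]]'>/dev/null; python3 st.py; python3 -m handwheel '[[0,0,0.001,0,0,0],[0,0,0.001,0,0,0]]'>/dev/null; python3 st.py;python3 -m handwheel '[[0,0,0.001,0,0,0],[0,0,0.0005,0,0,0]]'>/dev/null; python3 st.py
```

```text
t 22.40 heel mm x 65.5 y 0.4 z 89.4 dyaw 0.0008 tilt [-0.    -0.002] Ftool [-1.6  0.  -0. ] Mtool [ 0.07 -0.04  0.  ] w 0.4
t 22.65 heel mm x 65.5 y -0.0 z 88.6 dyaw 0.0008 tilt [-0.     -0.0036] Ftool [ 0.4 -1.6 -8.8] Mtool [ 0.45 -0.04  0.01] w 0.3
t 22.90 heel mm x 65.5 y -0.5 z 88.3 dyaw 0.0008 tilt [-0.     -0.0053] Ftool [ -0.3  -3.5 -11.7] Mtool [ 0.57 -0.09  0.01] w 0.2
```

```bash
python3 -m handwheel '[[0,0,0.001,0,0,0],[0,0,0,0,0,0]]'>/dev/null; python3 st.py; python3 -m handwheel '[[0,0,0.001,0,0,0],[0,0,0,0,0,0]]'>/dev/null; python3 st.py
```

```text
t 23.15 heel mm x 65.6 y -1.0 z 87.7 dyaw 0.0008 tilt [-0.0001 -0.0065] Ftool [  0.4  -0.5 -11.4] Mtool [0.33 0.   0.03] w 0.5
t 23.40 heel mm x 65.6 y -1.3 z 87.0 dyaw 0.0008 tilt [-0.0002 -0.0072] Ftool [  0.3  -1.1 -13.1] Mtool [ 0.27  0.02 -0.  ] w 0.4
```

```bash
python3 -m handwheel '[[0,0,0.001,0,0,0],[0,0,0,0,0,0]]'>/dev/null; python3 st.py; python3 -m handwheel '[[0,0,0.001,0,0,0],[0,0,0,0,0,0]]'>/dev/null; python3 st.py; python3 -m handwheel '[[0,0,0.001,0,0,0],[0,0,0,0,0,0]]'>/dev/null; python3 st.py
```

```text
t 23.65 heel mm x 65.6 y -1.5 z 86.2 dyaw 0.0008 tilt [-0.0002 -0.0078] Ftool [  0.5  -1.3 -13.9] Mtool [ 0.21 -0.05  0.  ] w 0.6
t 23.90 heel mm x 65.6 y -1.6 z 85.4 dyaw 0.0008 tilt [-0.0003 -0.0081] Ftool [ -0.2   0.3 -14.2] Mtool [0.17 0.01 0.01] w 0.7
t 24.15 heel mm x 65.7 y -1.7 z 84.6 dyaw 0.0008 tilt [-0.0003 -0.0084] Ftool [ -0.3  -0.7 -14.4] Mtool [0.14 0.11 0.05] w 0.6
```

```bash
python3 -m handwheel '[[0,0,0.001,0,0,0],[0,0,0.001,0,0,0],[0,0,0,0,0,0]]'>/dev/null; python3 st.py; python3 -m handwheel '[[0,0,0.001,0,0,0],[0,0,0.001,0,0,0],[0,0,0,0,0,0]]'>/dev/null; python3 st.py; python3 -m handwheel '[[0,0,0.001,0,0,0],[0,0,0.001,0,0,0],[0,0,0,0,0,0]]'>/dev/null; python3 st.py
```

```text
t 24.52 heel mm x 65.8 y -0.8 z 80.7 dyaw 0.0010 tilt [-0.0005 -0.0056] Ftool [ 0.7  1.2 -6.5] Mtool [-0.08  0.14 -0.01] w 0.3
t 24.90 heel mm x 65.9 y -0.1 z 77.5 dyaw 0.0010 tilt [-0.0006 -0.0035] Ftool [ 1.2  0.9 -4.8] Mtool [-0.19  0.4   0.02] w 0.4
t 25.27 heel mm x 65.9 y -0.3 z 77.2 dyaw 0.0011 tilt [-0.0005 -0.0047] Ftool [  1.7  -3.2 -13.9] Mtool [0.61 0.35 0.01] w 0.7
```

```bash
python3 -m handwheel '[[0,0,0.002,0,0,0],[0,0,0,0,0,0]]'>/dev/null; python3 st.py; python3 -m handwheel '[[0,0,0.002,0,0,0],[0,0,0,0,0,0],[0,0,0,0,0,0]]'>/dev/null; python3 st.py
```

```text
t 25.52 heel mm x 65.9 y -0.6 z 77.0 dyaw 0.0011 tilt [-0.0005 -0.0062] Ftool [  2.5  -7.  -23.5] Mtool [ 1.44  0.38 -0.04] w 0.3
t 25.90 heel mm x 65.9 y -0.9 z 76.9 dyaw 0.0012 tilt [-0.0004 -0.0077] Ftool [  1.7 -11.6 -32.4] Mtool [ 2.31  0.29 -0.07] w 0.6
```

```bash
python3 -m handwheel '[[0,0,-0.01,0,0,0],[0,0,-0.03,0,0,0],[0,0,-0.05,0,0,0],[0,0,-0.05,0,0,0],[-0.05,0,0,0,0,0],[-0.06,0,0,0,0,0],[-0.06,0,0,0,0,0],[-0.06,0,0,0,0,0]]'; python3 st.py; python3 -m handwheel '[[-0.06,0,0,0,0,0],[-0.06,0,0,0,0,0],[0,0,0,0,0,0]]' ; python3 -c "
from h import *
crop('side',160,250,280,350,6,'s16');crop('top',110,150,270,260,5,'t16')"
```

```text
clock: 26.9
eef_pos: [0.6026, 0.0147, 0.3319]
tool_rot: [0.593, 0.805, 0.0, -0.0]
force: [1.3, 0.8, -0.1]
grip_width: 0.0005
t 26.90 heel mm x -166.3 y 1.2 z 209.9 dyaw 0.0009 tilt [-0.0004 -0.0002] Ftool [0.4 1.5 0.1] Mtool [ 0.09 -0.07 -0.  ] w 0.5
clock: 27.28
eef_pos: [0.638, -0.1026, 0.3302]
tool_rot: [0.595, 0.804, -0.001, -0.001]
force: [-0.3, 0.3, -0.1]
grip_width: 0.0008
```

View pics/s16.png

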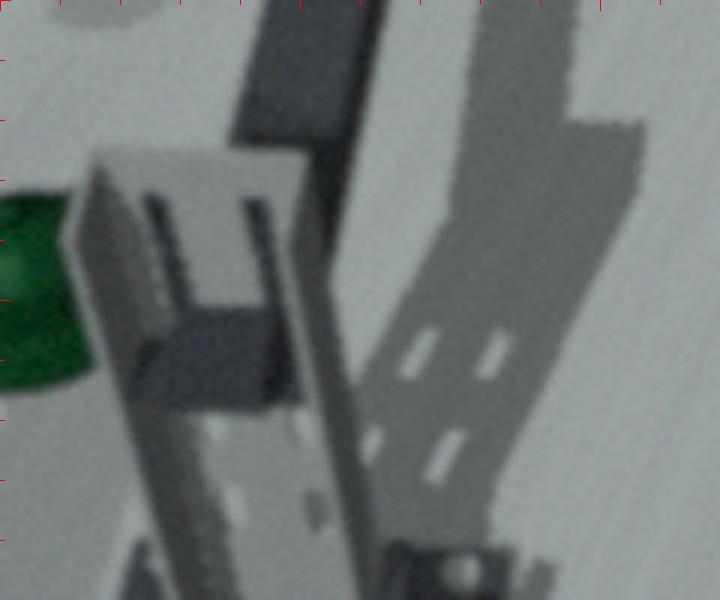

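View pics/t16.png

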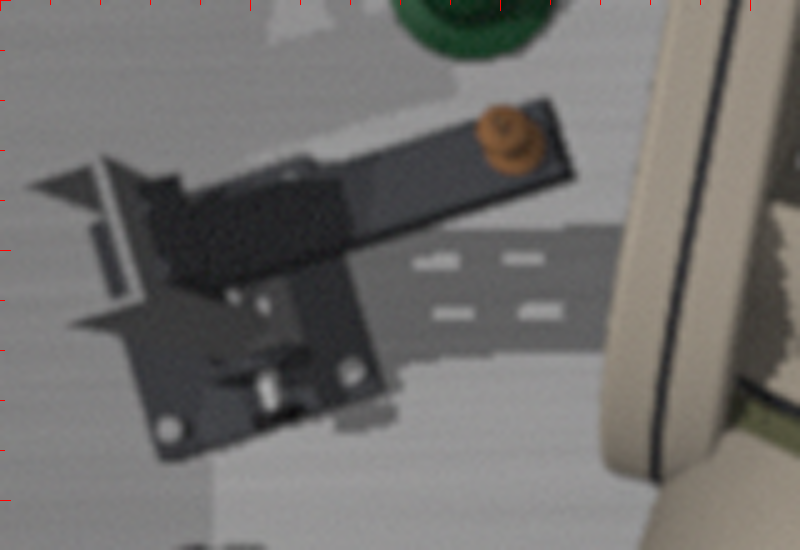

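Run:
```python
from ov import *
import ov
def dr(n,name,x0,y0,x1,y1,s,TOP,rise=0):
    im=get_image(n)["color"][:,:,::-1]; c=cv2.resize(im[y0:y1,x0:x1],None,fx=s,fy=s,interpolation=cv2.INTER_CUBIC)
    bp=np.array([foot[0]-.078*np.cos(foot[2]),foot[1]-.078*np.sin(foot[2]),foot[2]])
    L=[(bp,box(-.085,.078,-.017,.017,0,.032),(0,255,255)),(bp,box(.06,.078,-.021,.021,.084,.084),(0,255,255)),(bp,box(-.068,-.068,0,0,.032,.078),(0,0,255)),(bp,box(.078,.0885,-.0165,-.0115,.05,.074),(255,0,255)),(bp,box(.078,.0885,.0115,.0165,.05,.074),(255,0,255))]
    for p,(v,E),col in L:
        v=v.copy(); v[:,2]+=TOP-.108+rise
        P=(proj(n,world(p,v))-[x0,y0]+.5)*s
        for i,j in E: cv2.line(c,tuple(int(a) for a in P[i]),tuple(int(a) for a in P[j]),col,1,cv2.LINE_AA)
    v,E=box(0,.004,-.03,.03,.012,TOP);P=(proj(n,world(foot,v))-[x0,y0]+.5)*s
    for i,j in E: cv2.line(c,tuple(int(a) for a in P[i]),tuple(int(a) for a in P[j]),(0,255,0),1,cv2.LINE_AA)
    cv2.imwrite(f"pics/{name}.png",c)
dr("side","s17",160,210,260,330,6,.2535); dr("top","t17",110,150,270,260,5,.2535)
```

```text
(no output)
```

View pics/s17.png

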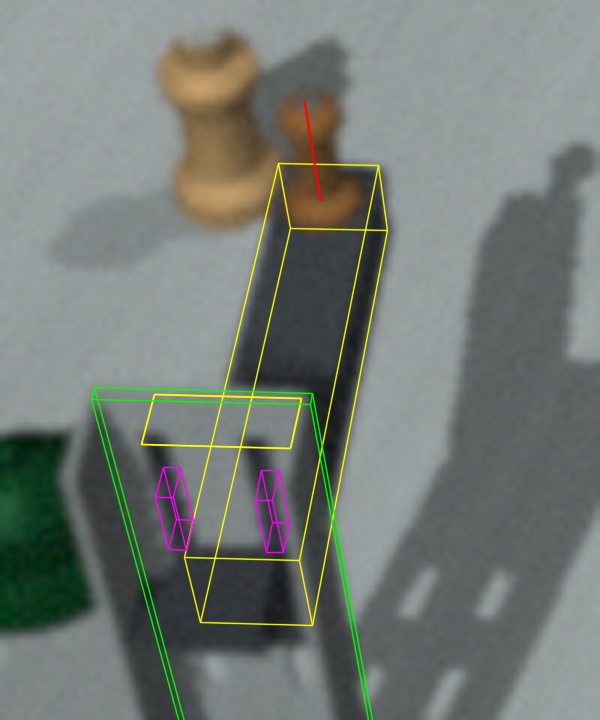

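View pics/t17.png

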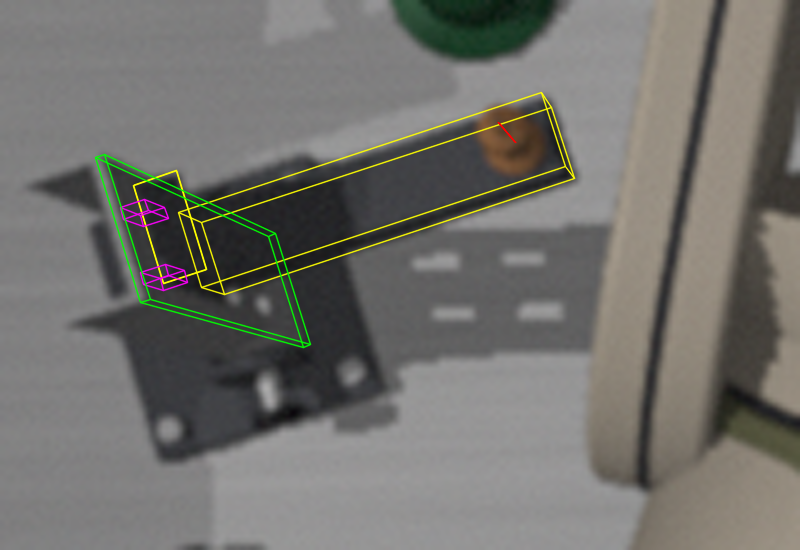

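```bash
python3 -m handwheel '[[0,0,0,0,0,0],[0,0,0,0,0,0]]'; python3 -c "
from bench import *
print(finish_job())"
```

```text
clock: 27.72
eef_pos: [0.6384, -0.0968, 0.3333]
tool_rot: [0.592, 0.806, 0.001, 0.001]
force: [-0.5, -1.0, 0.6]
grip_width: 0.0006
the job is handed in; nothing more can be done
None
```

The steel drying arm is hanging in the top two rows of slots and pressed fully home. I handed the job in at 27.7 s of the 54 s allowed, with the gripper clear of it.

**How it went**
- **Slots:** I slid the claws up the face until they fell in, about 3 mm higher than the pictures had suggested. I then lowered the arm onto the catch and let go.
- **Press:** I pressed on the thumb ledge with the shut fingers. The push built up to about 14 N, dropped sharply to about 5 N as the arm jumped down, and then met a hard stop. I held it there at 32 N, well under the 150 N limit.

**Last checks**
- **Position:** Drawing the expected home position over both pictures matched the peg, the arm's front end and the claws. It hangs level and square as far as I can see.
- **Height by feel:** The final height agrees with the slot position I felt to about 2 mm at best.
- **Bystanders:** The neck piece has not moved as far as the pictures show, and the hat looks where it was. I did not re-measure the calliper or the dowel; the gripper's path stayed clear of them.

**Problems and disagreements**
- **Missed grasp:** The reported tool height reads about 28 mm lower than the fingertips really are. My first grasp closed on air above the arm because of this. I measured the offset, corrected for it, and the second grasp held.
- **Catch not seen:** The ledge hides the catch, so I judge that it snapped out only by the force drop and the hard stop.

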